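Close a bolted vessel lid crisscross

ROBOT

A 7-joint arm with a two-finger parallel gripper is mounted at the origin on a cart in front of the work surface, level with it; the furniture and walls round the work are solid. World frame = base frame: x ahead of the robot, y to its left, z up, the work surface at z = 0. Lengths are in m, angles in rad, forces in N, time in s.
With the tool pointing down it reaches from about 0.4 to 0.85 m from the base axis. Payload 10.4 kg.
Tool frame: the origin (TCP) lies on the centre line of the jaws, within the pads' length; the fingertips stand 14 mm ahead of it and the grasp point (between the pads) lies 5 mm behind it (tip_reach is the z of the fingertips in the tool frame, in m); z points along the fingers, x is the direction in which the jaws open and shut, and the axes are right-handed (so a half turn about z gives the same grasp; the last joint's range is limited). The gripper opens to 87 mm and grips with 3 to 60 N. Pads are 19 mm wide; open, the fingers measure 117 mm over their backs; the gripper's body (75 mm by 190 mm) begins 51 mm behind the grasp point.
Start: joints at [1.164, 0.332, -0.065, 1.46, 0.022, 1.35, -0.088], TCP at [0.234, -0.58, 0.237] pointing down, gripper open.
Joint ranges: [-2.6, 2.6], [-0.5, 2.12], [-1.47, 1.34], [0.16, 2.42], [-1.27, 4.41], [0.06, 2.06], [-2.6, 2.6]. Speed limits (rad/s): [2.22, 2.22, 2.79, 2.79, 3.14, 3.14, 3.14].

INTERFACE

Orientations are given as a unit quaternion [x, y, z, w].
In Python, from bench import * gives the robot as it stands.
- The arm moves only by the tool carry_out, never from a script. Its argument "rows" is a list of rows, each a list of 5 numbers: the closure, from -1 (fully open) to 1 (shut), so that 0 is half open, then the shift along the tool's x, y, z in units of 30 mm (1.0 is 30 mm), then the turn about the tool's z in units of 5 degrees (1.0 is 5 degrees). In form: [[jaw, x, y, z, turn], ...]. A call has 1 to 20 rows; each row shifts and turns the pose as measured when the row begins, along the tool's axes as they then stand; what a row does not reach is not made up. A row lasts 1/12 s, in which the tool goes at most 41.7 mm and 7.16 degrees, less where a joint would pass 70% of its speed; a pose out of reach is approached as far as the arm can. A call is refused whole if a number of a shift passes 1 or a number of a turn 1, either way. A call with a gripper value outside its range is refused whole. The fingers move at their own pace and stop on an object; "force" is the grip in N (left out, the last holds). Time passes only in rows, so rows that do not move let the fingers close. It gives the time, the measured TCP pose, the force and the opening at its end, in the units of the state.
- read_state(): the state, without advancing time (a new reading comes with each control period).
- camera(name): name is "side" or "top"; returns the picture (480x640x3 uint8, blue, green, red); there is no depth.
- camera_info(name): a dict with "fx", "fy", "cx", "cy" (pixels), "dist_coeffs" ([k1, k2, p1, p2, k3] as OpenCV has them; the pictures are not rectified), "extrinsics" (4x4, takes a point from camera to world coordinates). Camera axes: x right, y down, z forward; pixel columns grow to the right and rows downward; lengths in m; the calibration is good to about 2 mm. A picture is of the moment at which its call begins. camera_info takes no time and is no camera call.
- close_job(): hands the job in, once; it reports no verdict.
Trained networks look in the newest picture that a camera, given by its name, has taken for a name from the list of things; names that differ only in an ending like _2 or _b are one class to them, and where a whole thing is asked for, a point or a joint stands for the part that bears it (a point fixed in the world has none). Each returns a list of dicts, best first, with "conf" (0 to 1); they miss things now and then, are a little off and sometimes report something else, mostly with a low value. They report only what shows in the picture. A call takes as long as a camera call.
- recognise(query, camera): "box" ([centre column, centre row, width, height] in pixels, round what is visible of it).
- silhouettes(query, camera): "mask" (480x640 bool, what is visible of it) and "box" ([centre column, centre row, width, height] in pixels, round what is visible of it).
- pinpoint(query, camera): "xy" ([column, row] in pixels: a listed point, or the origin of a listed thing).
The state is a dict: "time": time; "joint_positions": joint angles; "joint_vel": joint speeds; "joint_torque": joint torques, N m; "ee_pos": TCP position; "eef_rot": TCP orientation; "ft_force": force on the tool from outside, world axes, zero at the start; "torque": the same for the moment, N m; "width": finger opening in m.
Only numpy, scipy, OpenCV 4.12 (cv2) and the standard library are available. Lean on these libraries where they do the work, as an engineer would, in place of code of your own. Each camera call takes 0.05 s, during which the arm holds its last target. There are 200 camera calls.

TASK

Close the lid of the steel pressure vessel by turning its four T-bar screws clockwise in crisscross order, in two passes. First bring one screw, then the one diagonally opposite, then the other two, just snug on the gasket; then go round again the same crisscross way and make all four firmly tight, without over-tightening any. Where the gasket begins to grip differs from screw to screw and cannot be seen, so feel for it in the turning torque; leave the things standing around where they are.

Things in the scene. Friction and masses are not known exactly. Their poses are not given: they have to be found in the camera images.
- vessel: Round stainless steel pressure vessel, 172 mm across the lid, held immovably to the bench by three claws; z up, origin: centre of its underside. Four screws stand on a circle of 65 mm radius (92 mm neighbour to neighbour), screw_1, 2, 3, 4 at 45, 135, 225, 315 degrees counter-clockwise from the vessel's x axis. Opposite pairs: 1 and 3, 2 and 4.
- lid_centre (a point): Centre of the lid's flat top, 100 mm above the bench. A blanked hose port stands on it, 48 mm wide at the foot and 22 mm high. Torque about any screw's axis while it turns: even running drag of 0.2 N m before the gasket; snug 0.22 to 0.32 in all (aim at 0.27); firmly tight 0.32 to 0.50 (aim at 0.39); over 0.50 is over-tightened.
- screw_1: T-bar thumb screw in the lid. Origin: on its vertical axis, at the level of the lid's top. The grip is a flat bar 36 mm long (along the screw's own x) and 12 mm thick (along its y), from 19 to 38 mm above the lid (middle 28.5 mm), on a 12 mm stem. All four screws are alike. The bar may point anywhere. Clockwise from above tightens; height does not change with turning. Opposite screw_3.
- screw_2: As screw_1; opposite screw_4. Every screw first turns 0.3 to 0.8 rad against the even drag (different for each, hidden), then bears on the gasket: from there the torque rises above the drag by 0.35 N m per rad, so snug is reached about 0.06 to 0.34 rad after the first rise and tight about 0.34 to 0.85 rad after it.
- screw_3: As screw_1; opposite screw_1. A screw stays where it is left; when released it holds at most 0.2 N m of gasket torque, any more springs back. The drag is dry friction: while the turning pauses, it can take up to 0.2 N m either way, so a reading made at rest may be off by an even amount; compare it with readings made in the same way before the gasket was met. Only the rise above those is the gasket's torque.
- screw_4: As screw_1; opposite screw_2. The gasket's load on a screw in N is 100 times the torque above the drag in N m: snug 2 to 12 N, tight 12 to 30 N.
- tweezers: Steel tweezers lying flat in front of the vessel, 131 mm long. Bystander.
- marker_pen: Marker pen lying flat, 132 mm long, 12 mm thick. Bystander.
- flask_a: Small conical glass flask, 52 mm wide, 85 mm high, origin under its base. Bystander.
- flask_b: Second small conical flask, 52 mm wide, 85 mm high, origin under its base. Bystander.
- pipette_bulb: Rubber pipette bulb standing on the bench, 51 mm wide, 76 mm high. Bystander.

How it is judged:
By the outcome, as a careful person would: the job done as asked, in the order asked, and still so for the second after the job is handed in, with the robot touching nothing.
It also fails if it takes over 72 s, if anything falls off the work surface, if the arm or the gripper's body presses on something with over 40 N, if the wrist force passes 120 N, or if a joint passes its speed limit or range.

## Working session

There is one attempt and no reset: what is moved stays moved. The work goes in short steps, Python scripts to look and compute and a tool call to move; the robot and the scene stay as the last step left them, time stands still between calls to the robot, and variables do not carry over. Pictures are saved under pics/ and viewed, about 8 in all and at most 12, crops included, and the job is handed in when it is done.

Besides the shell and the picture viewer there is one more tool, called after "Emit:" by a JSON object that holds its "name" and its "arguments", one argument or row to a line. carry_out: Moves the arm, as the interface text tells. Its arguments: {"type":"object","properties":{"rows":{"type":"array","items":{"type":"array","items":{"type":"number"}}},"force":{"type":"number"}},"required":["rows"]}

```bash
ls; mkdir -p pics; cat > h.py <<'E'
from bench import *
import numpy as np, cv2
from scipy.spatial.transform import Rotation as R
def K(n):
    i=camera_info(n); return np.array([[i['fx'],0,i['cx']],[0,i['fy'],i['cy']],[0,0,1]]),np.array(i['dist_coeffs']),np.array(i['extrinsics'])
def ray(n,uv,z):
    k,d,E=K(n); p=cv2.undistortPoints(np.array(uv,float).reshape(-1,1,2),k,d).reshape(-1,2)
    v=np.c_[p,np.ones(len(p))]@E[:3,:3].T; o=E[:3,3]
    return o+v*((z-o[2])/v[:,2])[:,None]
def proj(n,P):
    k,d,E=K(n); T=np.linalg.inv(E); return cv2.projectPoints(np.array(P,float).reshape(-1,1,3),cv2.Rodrigues(T[:3,:3])[0],T[:3,3],k,d)[0].reshape(-1,2)
E
python3 - <<'E'
from h import *
np.set_printoptions(precision=4,suppress=True)
for n in ('top','side'):
    im=camera(n); cv2.imwrite(f'pics/{n}0.png',im); print(n,K(n)[2][:3],K(n)[0][0,0])
    for q in ('screw_1','lid_centre','flask_a','pipette_bulb','tweezers','marker_pen'):
        r=pinpoint(q,n); 
        z={'screw_1':.1,'lid_centre':.1}.get(q,0)
        for a in r: print(q,np.round(a['conf'],2),np.round(a['xy']),ray(n,a['xy'],z)[0])
s=read_state(); print(s)
E
```

```text
pics
top [[ 0.0206 -0.9971  0.0736  0.4459]
 [-0.9997 -0.0213 -0.0077  0.062 ]
 [ 0.0093 -0.0735 -0.9973  1.0151]] 506.39376002477184
screw_1 0.73 [368. 238.] [ 0.5152 -0.0344  0.1   ]
screw_1 0.65 [321. 255.] [0.4817 0.0499 0.1   ]
screw_1 0.61 [348. 192.] [0.5985 0.0022 0.1   ]
screw_1 0.53 [299. 209.] [0.5655 0.091  0.1   ]
flask_a 0.6 [446. 213.] [ 0.5758 -0.2034  0.    ]
pipette_bulb 0.75 [204. 156.] [0.683  0.2923 0.    ]
tweezers 0.67 [248. 307.] [0.3781 0.1931 0.    ]
marker_pen 0.63 [374. 302.] [ 0.3948 -0.06    0.    ]
side [[-0.9303 -0.2422  0.2756  0.2932]
 [-0.3669  0.6179 -0.6954  0.643 ]
 [-0.0019 -0.748  -0.6637  0.6541]] 435.9894650892394
screw_1 0.85 [298. 245.] [0.5568 0.0883 0.1   ]
screw_1 0.68 [297. 212.] [ 0.5982 -0.0022  0.1   ]
screw_1 0.59 [341. 210.] [ 0.516  -0.0446  0.1   ]
screw_1 0.5 [341. 242.] [0.4824 0.0516 0.1   ]
lid_centre 0.62 [319. 230.] [0.5338 0.0343 0.1   ]
flask_a 0.69 [357. 214.] [ 0.5152 -0.1647  0.    ]
flask_a 0.65 [337. 201.] [ 0.5783 -0.1968  0.    ]
pipette_bulb 0.76 [193. 338.] [0.6804 0.2888 0.    ]
tweezers 0.94 [371. 347.] [0.3741 0.189  0.    ]
marker_pen 0.85 [393. 256.] [ 0.3976 -0.0545  0.    ]
{'time': 0.7, 'joint_positions': array([ 1.1644,  0.3321, -0.0647,  1.4601,  0.0216,  1.3499, -0.0885]), 'joint_vel': array([-0.0001, -0.0001, -0.0004, -0.0004, -0.0005, -0.0017,  0.0003]), 'joint_torque': array([  0.0001, -62.2897,   0.0248, -39.006 ,  -0.0611,   0.0316,
         0.    ]), 'ee_pos': array([ 0.2341, -0.5795,  0.2366]), 'eef_rot': array([ 0.829 , -0.5592,  0.    ,  0.    ]), 'ft_force': array([-0.3652, -0.21  ,  0.2151]), 'torque': array([ 0.0017,  0.0081, -0.0392]), 'width': 0.08684167124660482}
```

```bash
python3 - <<'E'
from h import *
im=cv2.imread('pics/top0.png'); c=im[150:300,230:430]; cv2.imwrite('pics/topc.png',cv2.resize(c,None,fx=4,fy=4,interpolation=cv2.INTER_CUBIC))
im=cv2.imread('pics/side0.png'); c=im[160:280,240:400]; cv2.imwrite('pics/sidec.png',cv2.resize(c,None,fx=5,fy=5,interpolation=cv2.INTER_CUBIC))
for r in silhouettes('screw_1','top'):
    m=r['mask'].astype(np.uint8); ys,xs=np.nonzero(m)
    P=ray('top',np.c_[xs,ys],.138)[:,:2]; 
    (cx,s,a)=cv2.minAreaRect((P*1000).astype(np.float32)); w,v=np.linalg.eigh(np.cov(P.T))
    print(round(r['conf'],2),len(xs),np.round(r['box']),np.round(cx),np.round(s),round(a),'pca',np.round(np.sqrt(w)*1e3,1),np.round(np.degrees(np.arctan2(v[1,1],v[0,1]))%180), np.round(P.mean(0),4))
for r in silhouettes('screw_1','side'):
    m=r['mask'].astype(np.uint8); ys,xs=np.nonzero(m); print('side',round(r['conf'],2),len(xs),np.round(r['box']))
E
```

```text
0.63 145 [319. 257.  21.  12.] [480.  55.] [17. 32.] 23 pca [4.2 8.5] 130.0 [0.4802 0.0547]
0.61 216 [351. 191.  23.  15.] [596.   3.] [23. 37.] 1 pca [5.8 9.5] 84.0 [0.5977 0.0035]
0.55 153 [302. 206.  12.  16.] [566.  89.] [33. 17.] 28 pca [4.4 8.7] 35.0 [0.5659 0.0881]
0.44 163 [365. 236.   8.  20.] [513. -29.] [35. 17.] 1 pca [4.5 9.1] 175.0 [ 0.513  -0.0298]
side 0.61 236 [341. 204.  22.  21.]
side 0.6 265 [296. 235.  18.  24.]
side 0.5 222 [344. 234.  14.  21.]
side 0.48 198 [296. 203.  12.  23.]
```

View pics/topc.png

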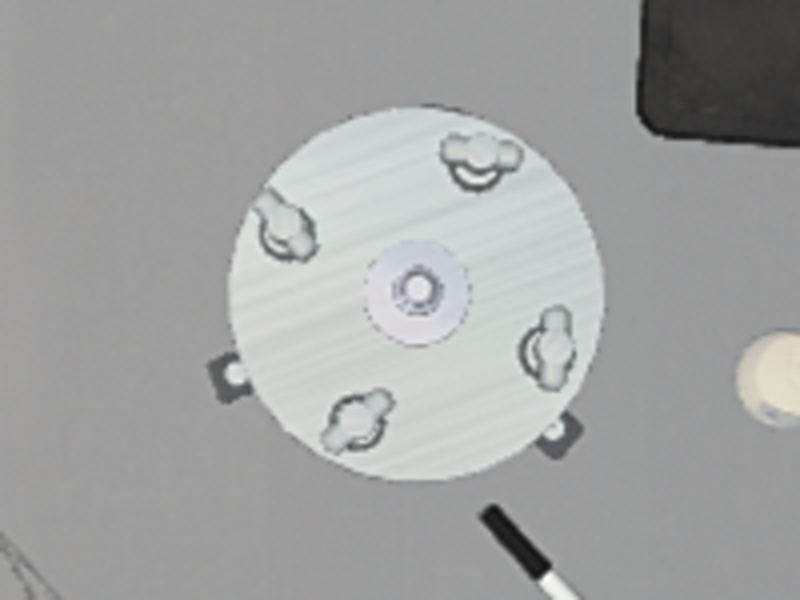

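View pics/side0.png

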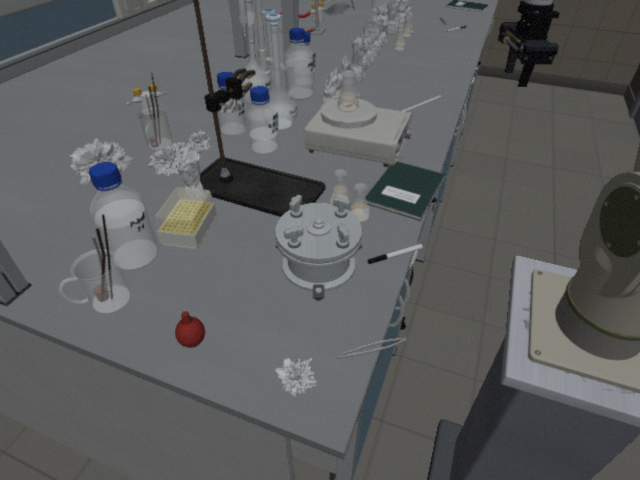

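```bash
python3 - <<'E'
from h import *
T=np.array([[.4817,.0499],[.5152,-.0344],[.5985,.0022],[.5655,.091]])
S=np.array([[.4824,.0516],[.516,-.0446],[.5982,-.0022],[.5568,.0883]])
M=np.array([[.4802,.0547],[.513,-.0298],[.5977,.0035],[.5659,.0881]])
for X in (T,S,M,(T+S+M)/3):
    z=X[:,0]+1j*X[:,1]; c=z.mean(); w=z-c
    ph=np.angle((w/np.exp(1j*np.arange(4)*np.pi/2)).sum()); f=c+.065*np.exp(1j*(ph+np.arange(4)*np.pi/2))
    print(np.round(c,4),np.degrees(ph).round(1),np.round(np.abs(w),4),np.round(f,4),'resid mm',np.round(np.abs(f-z)*1e3,1))
e=np.array([[327,443],[390,400],[555,312],[548,385],[447,150],[517,155],[262,198],[310,255]])/4+[230,150]
P=ray('top',e-.375,.138)
for n,a,b in zip('ABCD',P[::2],P[1::2]): print(n,np.round((a+b)/2,4),np.round(np.linalg.norm(a-b)*1e3),np.degrees(np.arctan2(*(b-a)[1::-1])).round(1)%180)
print('lid rim centre',ray('top',[[230+416/4,150+293/4]],.1),'port top', ray('top',[[230+419/4,150+290/4]],.122))
print('rod',ray('side',[[222,178]],0.01),'flasks',ray('side',[[341,195],[360,215]],0))
# overlay on side view: bars at fit
im=cv2.imread('pics/top0.png'); cv2.imwrite('pics/top_full.png',im)
E
```

```text
(0.5402+0.0272j) 158.0 [0.0628 0.0665 0.0634 0.0686] [0.48  +0.0516j 0.5158-0.0331j 0.6005+0.0028j 0.5646+0.0874j] resid mm [2.4 1.5 2.1 3.7]
(0.5383+0.0233j) 159.2 [0.0627 0.0715 0.065  0.0676] [0.4776+0.0464j 0.5152-0.0375j 0.5991+0.0002j 0.5615+0.084j ] resid mm [7.1 7.2 2.5 6.3]
(0.5392+0.0291j) 156.1 [0.0643 0.0645 0.0639 0.0647] [0.4798+0.0554j 0.5129-0.0303j 0.5986+0.0028j 0.5655+0.0886j] resid mm [0.8 0.5 1.2 0.6]
(0.5393+0.0265j) 157.8 [0.0632 0.0674 0.0641 0.0669] [0.4791+0.0511j 0.5147-0.0336j 0.5994+0.0019j 0.5638+0.0867j] resid mm [2.5 2.6 1.5 2.7]
A [0.4803 0.0535 0.138 ] 33.0 125.5
B [ 0.5138 -0.0298  0.138 ] 32.0 175.3
C [0.5993 0.0018 0.138 ] 31.0 87.2
D [0.5647 0.0869 0.138 ] 33.0 41.19999999999999
lid rim centre [[0.54003774 0.02750436 0.1       ]] port top [[0.53913978 0.02702801 0.122     ]]
rod [[ 0.89361169 -0.17117256  0.01      ]] flasks [[ 5.77332536e-01 -2.26696665e-01  0.00000000e+00]
 [ 5.07050328e-01 -1.65383048e-01 -1.11022302e-16]]
```

View pics/top0.png

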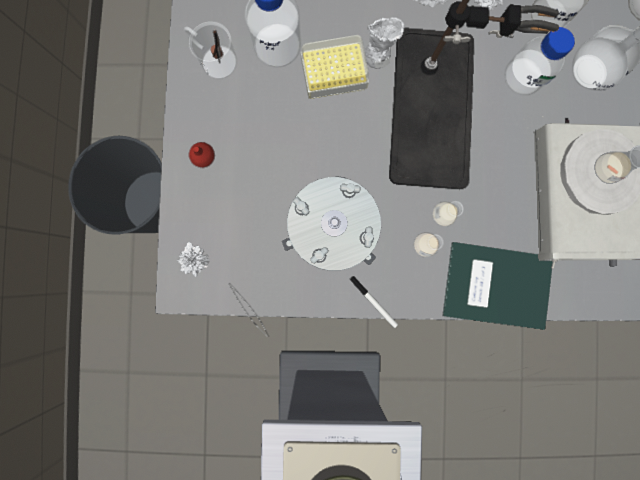

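View pics/sidec.png

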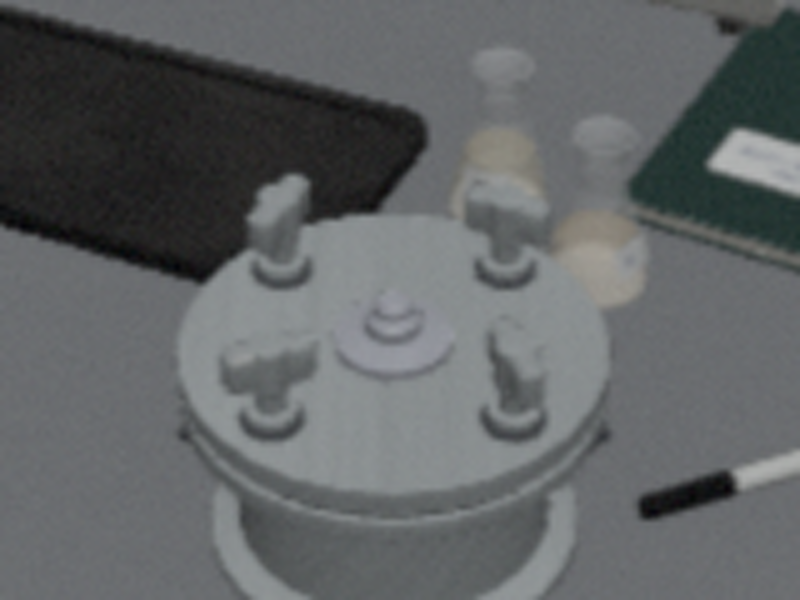

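```bash
cat >> h.py <<'E'
import json
SC=dict(A=(.4797,.0524),B=(.5141,-.0328),C=(.5993,.0016),D=(.5649,.0868))
def yaw(s=None):
    x=R.from_quat((s or read_state())['eef_rot']).as_matrix()[:,0]; return np.degrees(np.arctan2(x[1],x[0]))
def plan(way,jaw,step=.028):
    """way: list of (x,y,z,yawdeg); prints rows from the present pose"""
    s=read_state(); Rm=R.from_quat(s['eef_rot']).as_matrix(); p=np.array(s['ee_pos']); y=yaw(s); y0=y; rows=[]
    for w in way:
        d=np.array(w[:3])-p; t=(y-w[3]); n=max(1,int(np.ceil(max(np.linalg.norm(d)/step,abs(t)/5-1e-6))))
        for i in range(n):
            A=R.from_euler('z',y-y0,degrees=True).as_matrix()@Rm
            l=A.T@d/n/.03; rows.append([jaw]+[round(float(v),2) for v in l]+[round(t/n/5,2)]); y-=t/n
        p=np.array(w[:3])
    for i in range(0,len(rows),20): print(json.dumps(rows[i:i+20]).replace(' ',''))
def st(k=None):
    s=read_state(); p=np.array(s['ee_pos']); f=np.array(s['ft_force']); m=np.array(s['torque'])
    o=''
    if k: r=np.array(SC[k])-p[:2]; o=f'off_mm {np.round(r*1e3,1)} Mscrew {m[2]-(r[0]*f[1]-r[1]*f[0]):.3f}'
    print(round(s['time'],2),np.round(p,4),'yaw',round(yaw(s),2),'F',np.round(f,1),'M',np.round(m,3),'w',round(s['width'],4),'q7',round(s['joint_positions'][6],2),o)
E
python3 - <<'E'
from h import *
plan([(.5993,.0016,.19,-3)],0.15,.034); st()
E
```

```text
[[0.15,-0.64,-0.88,0.07,-0.62],[0.15,-0.59,-0.92,0.07,-0.62],[0.15,-0.54,-0.95,0.07,-0.62],[0.15,-0.49,-0.97,0.07,-0.62],[0.15,-0.43,-1.0,0.07,-0.62],[0.15,-0.38,-1.02,0.07,-0.62],[0.15,-0.32,-1.04,0.07,-0.62],[0.15,-0.27,-1.06,0.07,-0.62],[0.15,-0.21,-1.07,0.07,-0.62],[0.15,-0.15,-1.08,0.07,-0.62],[0.15,-0.09,-1.09,0.07,-0.62],[0.15,-0.03,-1.09,0.07,-0.62],[0.15,0.02,-1.09,0.07,-0.62],[0.15,0.08,-1.09,0.07,-0.62],[0.15,0.14,-1.08,0.07,-0.62],[0.15,0.2,-1.07,0.07,-0.62],[0.15,0.26,-1.06,0.07,-0.62],[0.15,0.31,-1.04,0.07,-0.62],[0.15,0.37,-1.02,0.07,-0.62],[0.15,0.42,-1.0,0.07,-0.62]]
[[0.15,0.48,-0.98,0.07,-0.62]]
0.8 [ 0.2341 -0.5795  0.2366] yaw -68.01 F [0.3 0.1 0.7] M [0.02  0.022 0.052] w 0.0869 q7 -0.09
```

Emit:
{"name": "carry_out", "arguments": {
  "rows": [
    [0.15, -0.64, -0.84, 0, -0.6],
    [0.15, -0.59, -0.88, 0, -0.6],
    [0.15, -0.54, -0.92, 0, -0.6],
    [0.15, -0.49, -0.95, 0, -0.6],
    [0.15, -0.43, -0.98, 0, -0.6],
    [0.15, -0.38, -1, 0, -0.6],
    [0.15, -0.32, -1, 0, -0.6],
    [0.15, -0.27, -1, 0, -0.6],
    [0.15, -0.21, -1, 0, -0.6],
    [0.15, -0.15, -1, 0, -0.6],
    [0.15, -0.09, -1, 0, -0.6],
    [0.15, -0.03, -1, 0, -0.6],
    [0.15, 0.02, -1, 0, -0.6],
    [0.15, 0.08, -1, 0, -0.6],
    [0.15, 0.14, -1, 0, -0.6],
    [0.15, 0.2, -1, 0, -0.6],
    [0.15, 0.26, -1, 0, -0.6],
    [0.15, 0.31, -1, 0, -0.6],
    [0.15, 0.37, -1, 0, -0.6],
    [0.15, 0.42, -1, 0, -0.6]
  ],
  "force": 50
}}

```text
time: 2.47
ee_pos: [0.5718, -0.033, 0.2364]
eef_rot: [0.999, -0.053, 0.002, 0.004]
ft_force: [0.6, -0.8, 0.5]
width: 0.0367
```

```bash
python3 - <<'E'
from h import *
st('C'); plan([(.5993,.0016,.18,-3)],0.15,.028)
print(read_state()['joint_torque'])
E
```

```text
2.47 [ 0.5718 -0.033   0.2364] yaw -6.09 F [ 0.6 -0.8  0.5] M [-0.014 -0.138  0.032] w 0.0367 q7 -0.25 off_mm [27.5 34.6] Mscrew 0.073
[[0.15,0.26,-0.42,0.62,-0.21],[0.15,0.27,-0.42,0.62,-0.21],[0.15,0.27,-0.41,0.62,-0.21]]
[  3.9002873  -56.85502052  -5.43417826 -35.58345437  -0.89205919
  -0.16535705   0.35772303]
```

Emit:
{"name": "carry_out", "arguments": {
  "rows": [
    [0.15, 0.26, -0.42, 0.62, -0.2],
    [0.15, 0.27, -0.42, 0.62, -0.2],
    [0.15, 0.3, -0.42, 0.62, -0.2],
    [0.15, 0, 0, 0, 0]
  ]
}}

```text
time: 2.8
ee_pos: [0.6044, 0.0132, 0.1799]
eef_rot: [1.0, -0.019, 0.004, 0.002]
ft_force: [-1.0, 0.4, -0.9]
width: 0.0367
```

```bash
python3 - <<'E'
from h import *
st('C'); plan([(.5993,.0016,.126,-3)],0.15,.02)
im=camera('top'); cv2.imwrite('pics/hov.png',cv2.resize(im[150:300,270:430],None,fx=4,fy=4,interpolation=cv2.INTER_CUBIC))
im=camera('side'); cv2.imwrite('pics/hovs.png',cv2.resize(im[140:280,240:400],None,fx=4,fy=4,interpolation=cv2.INTER_CUBIC))
print(read_state()['joint_torque'])
E
```

```text
2.8 [0.6044 0.0132 0.1799] yaw -2.18 F [-1.   0.4 -0.9] M [-0.008 -0.034  0.018] w 0.0367 q7 -0.31 off_mm [ -5.1 -11.6] Mscrew 0.031
[[0.15,-0.06,0.13,0.6,0.05],[0.15,-0.06,0.13,0.6,0.05],[0.15,-0.06,0.13,0.6,0.05]]
[-1.46059144e+00 -5.57568312e+01 -8.55162531e+00 -3.61389256e+01
 -9.30787297e-03 -2.67558396e-01 -1.01974541e-01]
```

View pics/hovs.png

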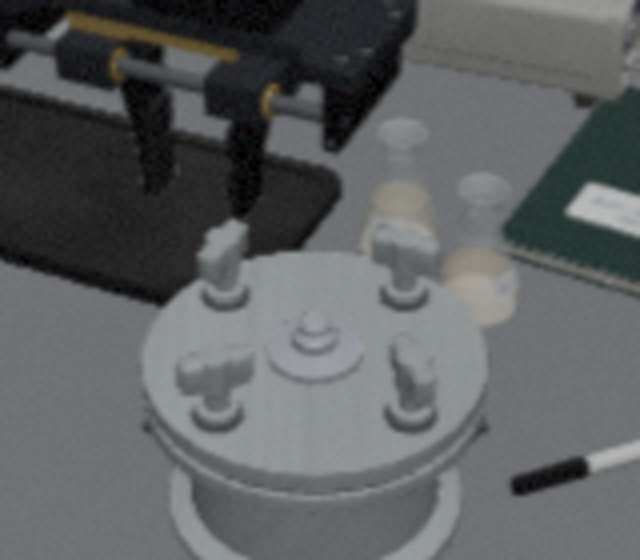

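Emit:
{"name": "carry_out", "arguments": {
  "rows": [
    [0.15, -0.18, 0.38, 0, 0.1],
    [0.15, 0, 0, 0, 0],
    [0.15, 0, 0, 0.5, 0],
    [0.15, 0, 0, 0.5, 0],
    [0.15, 0, 0, 0.4, 0],
    [0.15, 0, 0, 0, 0]
  ]
}}

```text
time: 3.4
ee_pos: [0.6, -0.0102, 0.1466]
eef_rot: [0.999, -0.032, 0.01, 0.005]
ft_force: [-1.7, -0.8, -1.1]
width: 0.037
```

```bash
python3 - <<'E'
from h import *
st('C'); plan([(.5993,.0016,.126,-3)],0.15,.02)
E
```

```text
3.4 [ 0.6    -0.0102  0.1466] yaw -3.61 F [-1.7 -0.8 -1.1] M [-0.023 -0.019  0.004] w 0.037 q7 -0.31 off_mm [-0.7 11.8] Mscrew -0.017
[[0.15,-0.03,-0.2,0.34,-0.06],[0.15,-0.03,-0.2,0.34,-0.06]]
```

```bash
python3 - <<'E'
from h import *
for i in range(3):
    st('C'); camera('top')
st('C'); print(read_state()['joint_vel'].round(3)); plan([(.5993,.0016,.126,-3)],0.15,.02)
E
```

```text
3.4 [ 0.6    -0.0102  0.1466] yaw -3.61 F [-1.7 -0.8 -1.1] M [-0.023 -0.019  0.004] w 0.037 q7 -0.31 off_mm [-0.7 11.8] Mscrew -0.017
3.45 [ 0.6006 -0.0101  0.1479] yaw -3.61 F [ 0.3 -0.8  0.4] M [-0.028 -0.065  0.028] w 0.037 q7 -0.31 off_mm [-1.3 11.7] Mscrew 0.030
3.5 [ 0.6011 -0.0095  0.1487] yaw -3.58 F [-0.2 -0.6  0. ] M [-0.018 -0.1    0.031] w 0.0371 q7 -0.31 off_mm [-1.8 11.1] Mscrew 0.027
3.55 [ 0.6014 -0.009   0.149 ] yaw -3.54 F [-0.4  0.3  0.1] M [ 0.004 -0.067  0.001] w 0.0372 q7 -0.31 off_mm [-2.1 10.6] Mscrew -0.003
[-0.007  0.    -0.008 -0.006 -0.002 -0.003 -0.001]
[[0.15,-0.05,-0.18,0.38,-0.05],[0.15,-0.05,-0.18,0.38,-0.05]]
```

Emit:
{"name": "carry_out", "arguments": {
  "rows": [
    [0.15, -0.03, -0.18, 0, 0],
    [0.15, -0.03, -0.15, 0, 0],
    [0.15, 0, 0, 0.25, 0],
    [0.15, 0, 0, 0.25, 0],
    [0.15, 0, 0, 0.2, 0],
    [0.15, 0, 0, 0, 0],
    [0.15, 0, 0, 0, 0]
  ]
}}

```text
time: 4.13
ee_pos: [0.6018, 0.003, 0.1283]
eef_rot: [0.999, -0.03, 0.014, 0.005]
ft_force: [-0.1, -0.3, 1.0]
width: 0.037
```

```bash
python3 - <<'E'
from h import *
st('C'); plan([(.5993,.0016,.126,-3)],0.15,.02)
E
```

```text
4.13 [0.6018 0.003  0.1283] yaw -3.46 F [-0.1 -0.3  1. ] M [ 0.013 -0.055 -0.006] w 0.037 q7 -0.34 off_mm [-2.5 -1.4] Mscrew -0.007
[[0.15,-0.08,0.05,0.08,-0.09]]
```

Emit:
{"name": "carry_out", "arguments": {
  "rows": [
    [0.15, -0.08, 0.04, 0.06, 0],
    [1, 0, 0, 0, 0],
    [1, 0, 0, 0, 0],
    [1, 0, 0, 0, 0],
    [1, 0, 0, 0, 0],
    [1, 0, 0, 0, 0]
  ],
  "force": 50
}}

```text
time: 4.63
ee_pos: [0.5994, 0.0014, 0.1264]
eef_rot: [0.999, -0.031, 0.014, 0.005]
ft_force: [3.3, 0.1, -7.6]
width: 0.0117
```

```bash
python3 - <<'E'
from h import *
st('C'); print(read_state()['joint_torque'].round(2))
E
```

```text
4.63 [0.5994 0.0014 0.1264] yaw -3.5 F [ 3.3  0.1 -7.6] M [ 0.157 -0.312 -0.534] w 0.0117 q7 -0.34 off_mm [-0.1  0.2] Mscrew -0.533
[ -0.09 -59.1   -8.68 -32.65  -0.34   1.9    0.28]
```

Emit:
{"name": "carry_out", "arguments": {
  "rows": [
    [1, 0, 0, 0, 0.5],
    [1, 0, 0, 0, 0.5],
    [1, 0, 0, 0, 0.5],
    [1, 0, 0, 0, 0.5]
  ]
}}

```text
time: 4.97
ee_pos: [0.5993, 0.0014, 0.1263]
eef_rot: [0.993, -0.12, 0.014, 0.004]
ft_force: [1.6, 1.0, -0.9]
width: 0.0114
```

```bash
cat >> h.py <<'E'
def feel(k,n=4):
    st(k); a=[]
    for i in range(n):
        camera('top'); s=read_state(); p=np.array(s['ee_pos']); r=np.array(SC[k])-p[:2]; f=s['ft_force']
        a.append([s['torque'][2],s['torque'][2]-(r[0]*f[1]-r[1]*f[0]),s['joint_torque'][6],yaw(s)])
    print(np.round(a,3).tolist(),'mean',np.mean(a,0).round(3)); st(k)
E
python3 -c "
from h import *
feel('C')"
```

```text
4.97 [0.5993 0.0014 0.1263] yaw -13.77 F [ 1.6  1.  -0.9] M [-0.072  0.117  0.218] w 0.0114 q7 -0.51 off_mm [-0.   0.2] Mscrew 0.218
[[-0.008, -0.008, 0.838, -13.956], [-0.119, -0.119, -0.843, -13.706], [-0.099, -0.099, -0.29, -13.602], [-0.2, -0.2, 0.022, -13.578]] mean [ -0.107  -0.106  -0.068 -13.71 ]
5.17 [0.5994 0.0014 0.1263] yaw -13.58 F [ 0.   1.6 -0.6] M [ 0.007  0.15  -0.2  ] w 0.0116 q7 -0.5 off_mm [-0.1  0.2] Mscrew -0.200
```

```bash
cat > r.py <<'E'
import sys,json
from h import *
k=sys.argv[1]; s=read_state(); p=np.array(s['ee_pos']); r=np.array(SC[k])-p[:2]; f=s['ft_force']
m=s['torque'][2]-(r[0]*f[1]-r[1]*f[0])
print(round(s['time'],2),'yaw',round(yaw(s),2),'M',round(s['torque'][2],3),round(m,3),'j7',round(s['joint_torque'][6],3),'F',np.round(f,1),'off',np.round(r*1e3,1),'w',round(s['width'],4),'q7',round(s['joint_positions'][6],2))
open('log.txt','a').write(json.dumps([k,s['time'],yaw(s),s['torque'][2],m])+'\n')
E
```

Emit:
{"name": "carry_out", "arguments": {
  "rows": [
    [1, 0, 0, 0, 0.4],
    [1, 0, 0, 0, 0.4]
  ]
}}

```text
time: 5.33
ee_pos: [0.5993, 0.0014, 0.1263]
eef_rot: [0.988, -0.152, 0.014, 0.003]
ft_force: [1.2, 0.0, -0.9]
width: 0.0115
```

```bash
python3 r.py C
```

```text
5.33 yaw -17.43 M 0.274 0.274 j7 0.638 F [ 1.2  0.  -0.9] off [-0.   0.2] w 0.0115 q7 -0.57
```

Emit:
{"name": "carry_out", "arguments": {
  "rows": [
    [1, 0, 0, 0, 0.4]
  ]
}}

```text
time: 5.42
ee_pos: [0.5993, 0.0014, 0.1263]
eef_rot: [0.986, -0.169, 0.014, 0.003]
ft_force: [0.9, -0.2, -0.5]
width: 0.0116
```

```bash
python3 r.py C
```

```text
5.42 yaw -19.42 M 0.214 0.214 j7 0.646 F [ 0.9 -0.2 -0.5] off [0.  0.2] w 0.0116 q7 -0.6
```

Emit:
{"name": "carry_out", "arguments": {
  "rows": [
    [1, 0, 0, 0, 0.4]
  ]
}}

```text
time: 5.5
ee_pos: [0.5993, 0.0014, 0.1263]
eef_rot: [0.983, -0.186, 0.014, 0.003]
ft_force: [0.7, -0.8, 0.1]
width: 0.0113
```

```bash
python3 r.py C
```

```text
5.5 yaw -21.41 M 0.197 0.197 j7 0.624 F [ 0.7 -0.8  0.1] off [0.  0.2] w 0.0113 q7 -0.63
```

Emit:
{"name": "carry_out", "arguments": {
  "rows": [
    [1, 0, 0, 0, 0.4]
  ]
}}

```text
time: 5.58
ee_pos: [0.5993, 0.0014, 0.1263]
eef_rot: [0.979, -0.203, 0.014, 0.002]
ft_force: [0.8, -0.7, -1.1]
width: 0.0116
```

```bash
python3 r.py C
```

```text
5.58 yaw -23.4 M 0.183 0.183 j7 0.618 F [ 0.8 -0.7 -1.1] off [0.  0.2] w 0.0116 q7 -0.67
```

Emit:
{"name": "carry_out", "arguments": {
  "rows": [
    [1, 0, 0, 0, 0.4]
  ]
}}

```text
time: 5.67
ee_pos: [0.5993, 0.0014, 0.1263]
eef_rot: [0.975, -0.22, 0.014, 0.002]
ft_force: [1.4, -1.1, -0.9]
width: 0.0118
```

```bash
python3 r.py C
```

```text
5.67 yaw -25.39 M 0.226 0.226 j7 0.615 F [ 1.4 -1.1 -0.9] off [0.  0.2] w 0.0118 q7 -0.7
```

Emit:
{"name": "carry_out", "arguments": {
  "rows": [
    [1, 0, 0, 0, 0.4],
    [1, 0, 0, 0, 0.4]
  ]
}}

```text
time: 5.83
ee_pos: [0.5992, 0.0014, 0.1263]
eef_rot: [0.967, -0.253, 0.014, 0.002]
ft_force: [0.9, 0.9, -1.1]
width: 0.0115
```

```bash
python3 r.py C
```

```text
5.83 yaw -29.37 M 0.199 0.2 j7 0.614 F [ 0.9  0.9 -1.1] off [0.1 0.2] w 0.0115 q7 -0.76
```

Emit:
{"name": "carry_out", "arguments": {
  "rows": [
    [1, 0, 0, 0, 0.4],
    [1, 0, 0, 0, 0.4]
  ]
}}

```text
time: 6.0
ee_pos: [0.5992, 0.0014, 0.1263]
eef_rot: [0.958, -0.287, 0.014, 0.001]
ft_force: [0.7, -0.5, -1.1]
width: 0.0113
```

```bash
python3 r.py C
```

```text
6.0 yaw -33.35 M 0.23 0.231 j7 0.615 F [ 0.7 -0.5 -1.1] off [0.1 0.2] w 0.0113 q7 -0.83
```

Emit:
{"name": "carry_out", "arguments": {
  "rows": [
    [1, 0, 0, 0, 0.4],
    [1, 0, 0, 0, 0.4]
  ]
}}

```text
time: 6.17
ee_pos: [0.5992, 0.0015, 0.1263]
eef_rot: [0.947, -0.32, 0.014, 0.001]
ft_force: [1.2, -1.1, 0.7]
width: 0.0118
```

```bash
python3 r.py C
```

```text
6.17 yaw -37.33 M 0.228 0.228 j7 0.615 F [ 1.2 -1.1  0.7] off [0.1 0.1] w 0.0118 q7 -0.9
```

Flat at 0.615 so far; carry on in the same way.

Emit:
{"name": "carry_out", "arguments": {
  "rows": [
    [1, 0, 0, 0, 0.4],
    [1, 0, 0, 0, 0.4]
  ]
}}

```text
time: 6.33
ee_pos: [0.5992, 0.0015, 0.1263]
eef_rot: [0.936, -0.353, 0.014, 0.001]
ft_force: [0.6, -0.5, -1.1]
width: 0.0118
```

```bash
python3 r.py C
```

```text
6.33 yaw -41.32 M 0.246 0.246 j7 0.615 F [ 0.6 -0.5 -1.1] off [0.1 0.1] w 0.0118 q7 -0.96
```

Emit:
{"name": "carry_out", "arguments": {
  "rows": [
    [1, 0, 0, 0, 0.4],
    [1, 0, 0, 0, 0.4]
  ]
}}

```text
time: 6.5
ee_pos: [0.5992, 0.0015, 0.1263]
eef_rot: [0.923, -0.385, 0.014, 0.0]
ft_force: [0.9, -0.5, 0.1]
width: 0.0115
```

```bash
python3 r.py C
```

```text
6.5 yaw -45.3 M 0.24 0.241 j7 0.6 F [ 0.9 -0.5  0.1] off [0.1 0.1] w 0.0115 q7 -1.03
```

Emit:
{"name": "carry_out", "arguments": {
  "rows": [
    [1, 0, 0, 0, 0.4],
    [1, 0, 0, 0, 0.4]
  ]
}}

```text
time: 6.67
ee_pos: [0.5991, 0.0015, 0.1263]
eef_rot: [0.909, -0.417, 0.014, -0.0]
ft_force: [0.9, -0.4, 0.1]
width: 0.0118
```

```bash
python3 r.py C
```

```text
6.67 yaw -49.27 M 0.226 0.226 j7 0.581 F [ 0.9 -0.4  0.1] off [0.2 0.1] w 0.0118 q7 -1.09
```

Emit:
{"name": "carry_out", "arguments": {
  "rows": [
    [1, 0, 0, 0, 0.4]
  ]
}}

```text
time: 6.75
ee_pos: [0.5991, 0.0015, 0.1263]
eef_rot: [0.902, -0.432, 0.014, -0.0]
ft_force: [1.9, 0.8, -0.7]
width: 0.0116
```

```bash
python3 r.py C
```

```text
6.75 yaw -51.26 M 0.216 0.216 j7 0.571 F [ 1.9  0.8 -0.7] off [0.2 0.1] w 0.0116 q7 -1.13
```

Emit:
{"name": "carry_out", "arguments": {
  "rows": [
    [1, 0, 0, 0, 0.4]
  ]
}}

```text
time: 6.83
ee_pos: [0.5991, 0.0015, 0.1263]
eef_rot: [0.894, -0.448, 0.014, -0.001]
ft_force: [0.4, 0.3, -0.1]
width: 0.0117
```

```bash
python3 r.py C
```

```text
6.83 yaw -53.24 M 0.234 0.234 j7 0.561 F [ 0.4  0.3 -0.1] off [0.2 0.1] w 0.0117 q7 -1.16
```

Emit:
{"name": "carry_out", "arguments": {
  "rows": [
    [1, 0, 0, 0, 0.4]
  ]
}}

```text
time: 6.92
ee_pos: [0.5991, 0.0015, 0.1263]
eef_rot: [0.886, -0.463, 0.014, -0.001]
ft_force: [1.7, -0.6, -0.6]
width: 0.0118
```

```bash
python3 r.py C
```

```text
6.92 yaw -55.23 M 0.225 0.225 j7 0.55 F [ 1.7 -0.6 -0.6] off [0.2 0.1] w 0.0118 q7 -1.19
```

Emit:
{"name": "carry_out", "arguments": {
  "rows": [
    [1, 0, 0, 0, 0.1]
  ]
}}

```text
time: 7.0
ee_pos: [0.5991, 0.0015, 0.1263]
eef_rot: [0.884, -0.467, 0.014, -0.001]
ft_force: [2.0, -0.6, -0.6]
width: 0.0116
```

```bash
python3 r.py C
```

```text
7.0 yaw -55.73 M 0.232 0.232 j7 -0.612 F [ 2.  -0.6 -0.6] off [0.2 0.1] w 0.0116 q7 -1.2
```

Emit:
{"name": "carry_out", "arguments": {
  "rows": [
    [1, 0, 0, 0, 0.1]
  ]
}}

```text
time: 7.08
ee_pos: [0.5991, 0.0015, 0.1263]
eef_rot: [0.882, -0.47, 0.014, -0.001]
ft_force: [1.8, -0.0, -0.3]
width: 0.0119
```

```bash
python3 r.py C
```

```text
7.08 yaw -56.15 M 0.279 0.279 j7 -0.23 F [ 1.8 -0.  -0.3] off [0.2 0.1] w 0.0119 q7 -1.21
```

Emit:
{"name": "carry_out", "arguments": {
  "rows": [
    [1, 0, 0, 0, 0.1]
  ]
}}

```text
time: 7.17
ee_pos: [0.5991, 0.0015, 0.1263]
eef_rot: [0.88, -0.474, 0.014, -0.001]
ft_force: [1.5, 0.4, -1.3]
width: 0.0115
```

```bash
python3 r.py C
```

```text
7.17 yaw -56.6 M 0.261 0.261 j7 -0.129 F [ 1.5  0.4 -1.3] off [0.2 0.1] w 0.0115 q7 -1.22
```

Emit:
{"name": "carry_out", "arguments": {
  "rows": [
    [1, 0, 0, 0, 0.1]
  ]
}}

```text
time: 7.25
ee_pos: [0.5991, 0.0015, 0.1263]
eef_rot: [0.878, -0.478, 0.014, -0.001]
ft_force: [0.9, 0.4, -0.8]
width: 0.0116
```

```bash
python3 r.py C
```

```text
7.25 yaw -57.07 M 0.289 0.289 j7 -0.07 F [ 0.9  0.4 -0.8] off [0.2 0.1] w 0.0116 q7 -1.22
```

Emit:
{"name": "carry_out", "arguments": {
  "rows": [
    [0.15, 0, 0, 0, 0],
    [0.15, 0, 0, 0, 0],
    [0.15, 0, 0, 0, 0],
    [0.15, 0, 0, -0.5, 0],
    [0.15, 0, 0, -0.5, 0],
    [0.15, 0, 0, -0.4, 0]
  ]
}}

```text
time: 7.75
ee_pos: [0.5964, 0.002, 0.1669]
eef_rot: [0.879, -0.477, 0.012, 0.0]
ft_force: [0.4, 0.3, -0.4]
width: 0.0358
```

```bash
python3 - <<'E'
from h import *
st('C'); plan([(.4797,.0524,.167,37)],0.15,.02)
E
```

```text
7.75 [0.5964 0.002  0.1669] yaw -57.02 F [ 0.4  0.3 -0.4] M [-0.009 -0.041 -0.002] w 0.0358 q7 -1.21 off_mm [ 2.9 -0.4] Mscrew -0.003
[[0.15,-0.19,0.12,-0.01,-0.99],[0.15,-0.2,0.11,-0.01,-0.99],[0.15,-0.2,0.09,-0.01,-0.99],[0.15,-0.21,0.07,-0.01,-0.99],[0.15,-0.22,0.05,-0.01,-0.99],[0.15,-0.22,0.03,-0.01,-0.99],[0.15,-0.22,0.02,-0.01,-0.99],[0.15,-0.22,-0.0,-0.0,-0.99],[0.15,-0.22,-0.02,-0.0,-0.99],[0.15,-0.22,-0.04,-0.0,-0.99],[0.15,-0.21,-0.06,-0.0,-0.99],[0.15,-0.21,-0.08,-0.0,-0.99],[0.15,-0.2,-0.1,-0.0,-0.99],[0.15,-0.19,-0.11,-0.0,-0.99],[0.15,-0.18,-0.13,-0.0,-0.99],[0.15,-0.17,-0.15,-0.0,-0.99],[0.15,-0.16,-0.16,-0.0,-0.99],[0.15,-0.14,-0.17,-0.0,-0.99],[0.15,-0.13,-0.18,-0.0,-0.99]]
```

Emit:
{"name": "carry_out", "arguments": {
  "rows": [
    [0.15, -0.19, 0.12, 0, -0.99],
    [0.15, -0.2, 0.11, 0, -0.99],
    [0.15, -0.2, 0.09, 0, -0.99],
    [0.15, -0.21, 0.07, 0, -0.99],
    [0.15, -0.22, 0.05, 0, -0.99],
    [0.15, -0.22, 0.03, 0, -0.99],
    [0.15, -0.22, 0.02, 0, -0.99],
    [0.15, -0.22, 0, 0, -0.99],
    [0.15, -0.22, -0.02, 0, -0.99],
    [0.15, -0.22, -0.04, 0, -0.99],
    [0.15, -0.21, -0.06, 0, -0.99],
    [0.15, -0.21, -0.08, 0, -0.99],
    [0.15, -0.2, -0.1, 0, -0.99],
    [0.15, -0.19, -0.11, 0, -0.99],
    [0.15, -0.18, -0.13, 0, -0.99],
    [0.15, -0.17, -0.15, 0, -0.99],
    [0.15, -0.16, -0.16, 0, -0.99],
    [0.15, -0.14, -0.17, 0, -0.99],
    [0.15, -0.13, -0.18, 0, -0.99],
    [0.15, 0, 0, 0, 0]
  ]
}}

```text
time: 9.42
ee_pos: [0.4764, 0.0511, 0.1732]
eef_rot: [0.934, 0.358, 0.014, 0.013]
ft_force: [-0.1, -0.9, -0.3]
width: 0.0373
```

```bash
python3 - <<'E'
from h import *
camera('top'); st('A'); plan([(.4797,.0524,.160,37),(.4797,.0524,.126,37)],0.15,.012)
E
```

```text
9.47 [0.477  0.0508 0.1734] yaw 41.62 F [ 0.2 -0.7  0.1] M [ 0.012 -0.121  0.031] w 0.0369 q7 0.45 off_mm [2.7 1.6] Mscrew 0.034
[[0.15,0.05,0.0,0.22,0.46],[0.15,0.05,0.0,0.22,0.46],[0.15,-0.01,-0.01,0.38,0.0],[0.15,-0.01,-0.01,0.38,0.0],[0.15,-0.01,-0.01,0.38,0.0]]
```

Emit:
{"name": "carry_out", "arguments": {
  "rows": [
    [0.15, 0.05, 0, 0.2, 0.45],
    [0.15, 0.05, 0, 0.2, 0.45],
    [0.15, 0, 0, 0.35, 0],
    [0.15, 0, 0, 0.38, 0],
    [0.15, 0, 0, 0.35, 0],
    [0.15, 0, 0, 0, 0]
  ]
}}

```text
time: 9.97
ee_pos: [0.4835, 0.0511, 0.1271]
eef_rot: [0.95, 0.31, 0.017, 0.013]
ft_force: [-1.2, -0.7, -0.2]
width: 0.0369
```

```bash
python3 - <<'E'
from h import *
st('A'); plan([(.4797,.0524,.126,37)],0.15,.012)
E
```

```text
9.97 [0.4835 0.0511 0.1271] yaw 36.18 F [-1.2 -0.7 -0.2] M [ 0.002 -0.002  0.045] w 0.0369 q7 0.31 off_mm [-3.8  1.3] Mscrew 0.040
[[0.15,-0.08,-0.11,0.03,-0.16]]
```

Emit:
{"name": "carry_out", "arguments": {
  "rows": [
    [0.15, -0.08, -0.11, 0.03, -0.1],
    [1, 0, 0, 0, 0],
    [1, 0, 0, 0, 0],
    [1, 0, 0, 0, 0],
    [1, 0, 0, 0, 0],
    [1, 0, 0, 0, 0]
  ]
}}

```text
time: 10.47
ee_pos: [0.4803, 0.0536, 0.126]
eef_rot: [0.949, 0.316, 0.018, 0.012]
ft_force: [7.9, 3.4, -18.2]
width: 0.0121
```

```bash
python3 r.py A
```

```text
10.47 yaw 36.82 M 0.52 0.512 j7 -0.433 F [  7.9   3.4 -18.2] off [-0.6 -1.2] w 0.0121 q7 0.32
```

Emit:
{"name": "carry_out", "arguments": {
  "rows": [
    [1, 0, 0, 0, 0.4],
    [1, 0, 0, 0, 0.4],
    [1, 0, 0, 0, 0.4],
    [1, 0, 0, 0, 0.4],
    [1, 0, 0, 0, 0.4]
  ]
}}

```text
time: 10.88
ee_pos: [0.4802, 0.0537, 0.1259]
eef_rot: [0.973, 0.23, 0.019, 0.011]
ft_force: [1.9, 0.4, -3.3]
width: 0.0114
```

```bash
python3 r.py A
```

```text
10.88 yaw 26.59 M 0.232 0.229 j7 0.701 F [ 1.9  0.4 -3.3] off [-0.5 -1.3] w 0.0114 q7 0.14
```

Emit:
{"name": "carry_out", "arguments": {
  "rows": [
    [1, 0, 0, 0, 0.4],
    [1, 0, 0, 0, 0.4]
  ]
}}

```text
time: 11.05
ee_pos: [0.4803, 0.0537, 0.1259]
eef_rot: [0.981, 0.194, 0.019, 0.01]
ft_force: [2.1, -0.4, -3.9]
width: 0.0115
```

```bash
python3 r.py A
```

```text
11.05 yaw 22.43 M 0.202 0.199 j7 0.684 F [ 2.1 -0.4 -3.9] off [-0.6 -1.3] w 0.0115 q7 0.07
```

Emit:
{"name": "carry_out", "arguments": {
  "rows": [
    [1, 0, 0, 0, 0.4],
    [1, 0, 0, 0, 0.4]
  ]
}}

```text
time: 11.22
ee_pos: [0.4802, 0.0537, 0.1259]
eef_rot: [0.987, 0.158, 0.02, 0.01]
ft_force: [2.3, 0.4, -3.0]
width: 0.0113
```

```bash
python3 r.py A
```

```text
11.22 yaw 18.27 M 0.269 0.266 j7 0.684 F [ 2.3  0.4 -3. ] off [-0.5 -1.3] w 0.0113 q7 -0.0
```

Emit:
{"name": "carry_out", "arguments": {
  "rows": [
    [1, 0, 0, 0, 0.4],
    [1, 0, 0, 0, 0.4]
  ]
}}

```text
time: 11.38
ee_pos: [0.4802, 0.0537, 0.1259]
eef_rot: [0.992, 0.123, 0.02, 0.009]
ft_force: [2.1, 0.2, -3.1]
width: 0.0117
```

```bash
python3 r.py A
```

```text
11.38 yaw 14.11 M 0.218 0.215 j7 0.684 F [ 2.1  0.2 -3.1] off [-0.5 -1.3] w 0.0117 q7 -0.07
```

Emit:
{"name": "carry_out", "arguments": {
  "rows": [
    [1, 0, 0, 0, 0.4],
    [1, 0, 0, 0, 0.4]
  ]
}}

```text
time: 11.55
ee_pos: [0.4802, 0.0537, 0.1259]
eef_rot: [0.996, 0.086, 0.02, 0.009]
ft_force: [1.5, 0.5, -3.0]
width: 0.0116
```

```bash
python3 r.py A
```

```text
11.55 yaw 9.94 M 0.247 0.245 j7 0.683 F [ 1.5  0.5 -3. ] off [-0.5 -1.3] w 0.0116 q7 -0.14
```

Emit:
{"name": "carry_out", "arguments": {
  "rows": [
    [1, 0, 0, 0, 0.4],
    [1, 0, 0, 0, 0.4]
  ]
}}

```text
time: 11.72
ee_pos: [0.4802, 0.0536, 0.1259]
eef_rot: [0.998, 0.05, 0.021, 0.008]
ft_force: [1.2, 1.0, -3.0]
width: 0.0115
```

```bash
python3 r.py A
```

```text
11.72 yaw 5.78 M 0.216 0.215 j7 0.686 F [ 1.2  1.  -3. ] off [-0.5 -1.2] w 0.0115 q7 -0.22
```

Emit:
{"name": "carry_out", "arguments": {
  "rows": [
    [1, 0, 0, 0, 0.4],
    [1, 0, 0, 0, 0.4]
  ]
}}

```text
time: 11.88
ee_pos: [0.4802, 0.0536, 0.1259]
eef_rot: [1.0, 0.014, 0.021, 0.007]
ft_force: [3.0, 0.3, -0.6]
width: 0.0119
```

```bash
python3 r.py A
```

```text
11.88 yaw 1.62 M 0.217 0.214 j7 0.667 F [ 3.   0.3 -0.6] off [-0.5 -1.2] w 0.0119 q7 -0.29
```

Emit:
{"name": "carry_out", "arguments": {
  "rows": [
    [1, 0, 0, 0, 0.4],
    [1, 0, 0, 0, 0.4]
  ]
}}

```text
time: 12.05
ee_pos: [0.4802, 0.0536, 0.1259]
eef_rot: [1.0, -0.022, 0.021, 0.007]
ft_force: [2.8, 1.4, -3.2]
width: 0.0114
```

```bash
python3 r.py A
```

```text
12.05 yaw -2.55 M 0.221 0.219 j7 0.678 F [ 2.8  1.4 -3.2] off [-0.5 -1.2] w 0.0114 q7 -0.36
```

Emit:
{"name": "carry_out", "arguments": {
  "rows": [
    [1, 0, 0, 0, 0.4],
    [1, 0, 0, 0, 0.4]
  ]
}}

```text
time: 12.22
ee_pos: [0.4802, 0.0537, 0.1259]
eef_rot: [0.998, -0.059, 0.021, 0.006]
ft_force: [2.6, 0.9, -3.1]
width: 0.0116
```

```bash
python3 r.py A
```

```text
12.22 yaw -6.71 M 0.212 0.209 j7 0.655 F [ 2.6  0.9 -3.1] off [-0.5 -1.3] w 0.0116 q7 -0.43
```

Emit:
{"name": "carry_out", "arguments": {
  "rows": [
    [1, 0, 0, 0, 0.1],
    [1, 0, 0, 0, 0.1]
  ]
}}

```text
time: 12.38
ee_pos: [0.4802, 0.0537, 0.1259]
eef_rot: [0.997, -0.068, 0.022, 0.006]
ft_force: [1.7, -0.1, -2.4]
width: 0.0118
```

```bash
python3 r.py A
```

```text
12.38 yaw -7.78 M 0.223 0.221 j7 -0.193 F [ 1.7 -0.1 -2.4] off [-0.5 -1.3] w 0.0118 q7 -0.45
```

Emit:
{"name": "carry_out", "arguments": {
  "rows": [
    [1, 0, 0, 0, 0.1]
  ]
}}

```text
time: 12.47
ee_pos: [0.4802, 0.0537, 0.1259]
eef_rot: [0.997, -0.072, 0.022, 0.006]
ft_force: [2.6, 0.4, -3.0]
width: 0.0116
```

```bash
python3 r.py A
```

```text
12.47 yaw -8.26 M 0.221 0.218 j7 -0.097 F [ 2.6  0.4 -3. ] off [-0.5 -1.3] w 0.0116 q7 -0.46
```

Emit:
{"name": "carry_out", "arguments": {
  "rows": [
    [1, 0, 0, 0, 0.1]
  ]
}}

```text
time: 12.55
ee_pos: [0.4802, 0.0537, 0.1259]
eef_rot: [0.997, -0.076, 0.022, 0.006]
ft_force: [2.4, 0.1, -3.2]
width: 0.0114
```

```bash
python3 r.py A
```

```text
12.55 yaw -8.76 M 0.21 0.207 j7 -0.037 F [ 2.4  0.1 -3.2] off [-0.5 -1.3] w 0.0114 q7 -0.47
```

Emit:
{"name": "carry_out", "arguments": {
  "rows": [
    [1, 0, 0, 0, 0.1]
  ]
}}

```text
time: 12.63
ee_pos: [0.4802, 0.0537, 0.1259]
eef_rot: [0.996, -0.081, 0.022, 0.006]
ft_force: [1.8, 0.7, -2.4]
width: 0.0113
```

```bash
python3 r.py A
```

```text
12.63 yaw -9.28 M 0.224 0.222 j7 -0.019 F [ 1.8  0.7 -2.4] off [-0.5 -1.3] w 0.0113 q7 -0.48
```

Emit:
{"name": "carry_out", "arguments": {
  "rows": [
    [1, 0, 0, 0, 0.1]
  ]
}}

```text
time: 12.72
ee_pos: [0.4802, 0.0537, 0.1259]
eef_rot: [0.996, -0.086, 0.022, 0.005]
ft_force: [2.5, -0.2, -2.6]
width: 0.0119
```

```bash
python3 r.py A
```

```text
12.72 yaw -9.81 M 0.26 0.256 j7 -0.015 F [ 2.5 -0.2 -2.6] off [-0.5 -1.3] w 0.0119 q7 -0.48
```

Emit:
{"name": "carry_out", "arguments": {
  "rows": [
    [1, 0, 0, 0, 0.1]
  ]
}}

```text
time: 12.8
ee_pos: [0.4802, 0.0537, 0.1259]
eef_rot: [0.996, -0.09, 0.022, 0.005]
ft_force: [3.1, 0.5, -3.0]
width: 0.0116
```

```bash
python3 r.py A
```

```text
12.8 yaw -10.35 M 0.182 0.178 j7 -0.016 F [ 3.1  0.5 -3. ] off [-0.5 -1.3] w 0.0116 q7 -0.49
```

Emit:
{"name": "carry_out", "arguments": {
  "rows": [
    [1, 0, 0, 0, 0.1]
  ]
}}

```text
time: 12.88
ee_pos: [0.4802, 0.0536, 0.1259]
eef_rot: [0.995, -0.095, 0.022, 0.005]
ft_force: [2.1, 0.5, -1.9]
width: 0.0115
```

```bash
python3 r.py A
```

```text
12.88 yaw -10.89 M 0.258 0.255 j7 -0.019 F [ 2.1  0.5 -1.9] off [-0.5 -1.2] w 0.0115 q7 -0.5
```

Emit:
{"name": "carry_out", "arguments": {
  "rows": [
    [1, 0, 0, 0, 0.1]
  ]
}}

```text
time: 12.97
ee_pos: [0.4802, 0.0537, 0.1259]
eef_rot: [0.995, -0.1, 0.022, 0.005]
ft_force: [1.7, 0.4, -2.3]
width: 0.0114
```

```bash
python3 r.py A
```

```text
12.97 yaw -11.44 M 0.229 0.227 j7 -0.023 F [ 1.7  0.4 -2.3] off [-0.5 -1.3] w 0.0114 q7 -0.51
```

Emit:
{"name": "carry_out", "arguments": {
  "rows": [
    [1, 0, 0, 0, 0.1]
  ]
}}

```text
time: 13.05
ee_pos: [0.4802, 0.0537, 0.1259]
eef_rot: [0.994, -0.105, 0.022, 0.005]
ft_force: [2.3, 1.8, -2.5]
width: 0.0118
```

```bash
python3 r.py A
```

```text
13.05 yaw -11.99 M 0.28 0.278 j7 -0.027 F [ 2.3  1.8 -2.5] off [-0.5 -1.3] w 0.0118 q7 -0.52
```

Emit:
{"name": "carry_out", "arguments": {
  "rows": [
    [1, 0, 0, 0, 0.1],
    [1, 0, 0, 0, 0.1]
  ]
}}

```text
time: 13.22
ee_pos: [0.4802, 0.0537, 0.1259]
eef_rot: [0.993, -0.114, 0.022, 0.005]
ft_force: [2.7, -0.6, -3.5]
width: 0.0117
```

```bash
python3 r.py A
```

```text
13.22 yaw -13.1 M 0.331 0.327 j7 -0.034 F [ 2.7 -0.6 -3.5] off [-0.5 -1.3] w 0.0117 q7 -0.54
```

Emit:
{"name": "carry_out", "arguments": {
  "rows": [
    [1, 0, 0, 0, 0.1]
  ]
}}

```text
time: 13.3
ee_pos: [0.4801, 0.0537, 0.1259]
eef_rot: [0.993, -0.119, 0.022, 0.005]
ft_force: [2.1, 0.6, -3.4]
width: 0.0119
```

```bash
python3 r.py A
```

```text
13.3 yaw -13.66 M 0.259 0.256 j7 -0.037 F [ 2.1  0.6 -3.4] off [-0.4 -1.3] w 0.0119 q7 -0.55
```

Emit:
{"name": "carry_out", "arguments": {
  "rows": [
    [1, 0, 0, 0, 0.1]
  ]
}}

```text
time: 13.38
ee_pos: [0.4802, 0.0537, 0.1259]
eef_rot: [0.992, -0.124, 0.022, 0.005]
ft_force: [2.0, 1.7, -3.9]
width: 0.0116
```

```bash
python3 r.py A
```

```text
13.38 yaw -14.21 M 0.303 0.301 j7 -0.04 F [ 2.   1.7 -3.9] off [-0.5 -1.3] w 0.0116 q7 -0.56
```

Emit:
{"name": "carry_out", "arguments": {
  "rows": [
    [1, 0, 0, 0, 0.1]
  ]
}}

```text
time: 13.47
ee_pos: [0.4801, 0.0537, 0.1259]
eef_rot: [0.991, -0.129, 0.022, 0.005]
ft_force: [2.2, -0.0, -3.4]
width: 0.0113
```

```bash
python3 r.py A
```

```text
13.47 yaw -14.77 M 0.262 0.259 j7 -0.043 F [ 2.2 -0.  -3.4] off [-0.4 -1.3] w 0.0113 q7 -0.57
```

Emit:
{"name": "carry_out", "arguments": {
  "rows": [
    [1, 0, 0, 0, 0.1]
  ]
}}

```text
time: 13.55
ee_pos: [0.4801, 0.0537, 0.1259]
eef_rot: [0.991, -0.133, 0.022, 0.004]
ft_force: [1.7, -0.0, -4.0]
width: 0.0117
```

```bash
python3 r.py A
```

```text
13.55 yaw -15.31 M 0.254 0.252 j7 -0.046 F [ 1.7 -0.  -4. ] off [-0.4 -1.3] w 0.0117 q7 -0.58
```

Emit:
{"name": "carry_out", "arguments": {
  "rows": [
    [1, 0, 0, 0, 0.1]
  ]
}}

```text
time: 13.63
ee_pos: [0.4801, 0.0537, 0.1259]
eef_rot: [0.99, -0.138, 0.022, 0.004]
ft_force: [2.7, 0.2, -3.6]
width: 0.0115
```

```bash
python3 r.py A
```

```text
13.63 yaw -15.87 M 0.339 0.336 j7 -0.049 F [ 2.7  0.2 -3.6] off [-0.4 -1.3] w 0.0115 q7 -0.59
```

Emit:
{"name": "carry_out", "arguments": {
  "rows": [
    [1, 0, 0, 0, 0.1]
  ]
}}

```text
time: 13.72
ee_pos: [0.4801, 0.0537, 0.1259]
eef_rot: [0.989, -0.143, 0.022, 0.004]
ft_force: [1.5, 0.3, -2.6]
width: 0.0119
```

```bash
python3 r.py A
```

```text
13.72 yaw -16.43 M 0.242 0.24 j7 -0.052 F [ 1.5  0.3 -2.6] off [-0.4 -1.3] w 0.0119 q7 -0.6
```

```bash
cat > fit.py <<'E'
import json,sys,numpy as np
L=[json.loads(l) for l in open('log.txt')]
for k in sys.argv[1:]:
    D=np.array([l[2:] for l in L if l[0]==k]); D=D[1:] if k!='C' else D
    y,m=D[:,0],D[:,2]; os=np.arange(y.min(),y.max(),.5); res=[]
    for o in os:
        h=.35*np.radians(np.maximum(0,o-y)); b=(m-h).mean(); b=(b/.03**2*len(y)+.2/.02**2)/(len(y)/.03**2+1/.02**2); res.append((((m-h-b)/.03)**2).sum()+((b-.2)/.02)**2)
    res=np.array(res); w=np.exp(-.5*(res-res.min())); w/=w.sum(); mu=(w*os).sum(); sd=np.sqrt((w*(os-mu)**2).sum())
    print(k,'onset',mu.round(1),'sd',sd.round(1),'last yaw',y[-1].round(1),'g now',(.35*np.radians(mu-y[-1])).round(3),'first-yaw span',y[0].round(1))
E
python3 fit.py A C
```

```text
A onset -6.5 sd 1.8 last yaw -16.4 g now 0.06 first-yaw span 26.6
C onset -50.4 sd 2.4 last yaw -57.1 g now 0.041 first-yaw span -17.4
```

Emit:
{"name": "carry_out", "arguments": {
  "rows": [
    [0.15, 0, 0, 0, 0],
    [0.15, 0, 0, 0, 0],
    [0.15, 0, 0, 0, 0],
    [0.15, 0, 0, -0.5, 0],
    [0.15, 0, 0, -0.5, 0],
    [0.15, 0, 0, -0.4, 0]
  ]
}}

```text
time: 14.22
ee_pos: [0.4772, 0.054, 0.1677]
eef_rot: [0.989, -0.144, 0.02, 0.004]
ft_force: [0.5, -0.2, 0.1]
width: 0.0358
```

```bash
python3 - <<'E'
from h import *
st('A'); plan([(.5141,-.0325,.167,80)],0.15,.02)
E
```

```text
14.22 [0.4772 0.054  0.1677] yaw -16.56 F [ 0.5 -0.2  0.1] M [-0.034  0.017 -0.035] w 0.0358 q7 -0.56 off_mm [ 2.5 -1.6] Mscrew -0.036
[[0.15,0.1,0.12,0.01,-0.97],[0.15,0.09,0.13,0.01,-0.97],[0.15,0.08,0.14,0.0,-0.97],[0.15,0.07,0.14,0.0,-0.97],[0.15,0.05,0.15,0.0,-0.97],[0.15,0.04,0.15,0.0,-0.97],[0.15,0.03,0.15,0.0,-0.97],[0.15,0.02,0.16,0.0,-0.97],[0.15,0.0,0.16,0.0,-0.97],[0.15,-0.01,0.16,0.0,-0.97],[0.15,-0.02,0.16,0.0,-0.97],[0.15,-0.04,0.15,-0.0,-0.97],[0.15,-0.05,0.15,-0.0,-0.97],[0.15,-0.06,0.14,-0.0,-0.97],[0.15,-0.07,0.14,-0.0,-0.97],[0.15,-0.08,0.13,-0.0,-0.97],[0.15,-0.1,0.12,-0.0,-0.97],[0.15,-0.11,0.12,-0.0,-0.97],[0.15,-0.12,0.11,-0.0,-0.97],[0.15,-0.12,0.1,-0.0,-0.97]]
```

Emit:
{"name": "carry_out", "arguments": {
  "rows": [
    [0.15, 0.1, 0.12, 0, -0.97],
    [0.15, 0.09, 0.13, 0, -0.97],
    [0.15, 0.08, 0.14, 0, -0.97],
    [0.15, 0.07, 0.14, 0, -0.97],
    [0.15, 0.05, 0.15, 0, -0.97],
    [0.15, 0.04, 0.15, 0, -0.97],
    [0.15, 0.03, 0.15, 0, -0.97],
    [0.15, 0.02, 0.16, 0, -0.97],
    [0.15, 0, 0.16, 0, -0.97],
    [0.15, -0.01, 0.16, 0, -0.97],
    [0.15, -0.02, 0.16, 0, -0.97],
    [0.15, -0.04, 0.15, 0, -0.97],
    [0.15, -0.05, 0.15, 0, -0.97],
    [0.15, -0.06, 0.14, 0, -0.97],
    [0.15, -0.07, 0.14, 0, -0.97],
    [0.15, -0.08, 0.13, 0, -0.97],
    [0.15, -0.1, 0.12, 0, -0.97],
    [0.15, -0.11, 0.12, 0, -0.97],
    [0.15, -0.12, 0.11, 0, -0.97],
    [0.15, 0, 0, 0, 0]
  ]
}}

```text
time: 15.88
ee_pos: [0.5194, -0.0312, 0.178]
eef_rot: [0.765, 0.643, 0.014, 0.022]
ft_force: [-0.8, -0.6, 0.6]
width: 0.0373
```

```bash
python3 - <<'E'
from h import *
camera('top'); st('B'); plan([(.5141,-.0325,.160,85),(.5141,-.0325,.126,85)],0.15,.012)
E
```

```text
15.93 [ 0.5193 -0.0307  0.1779] yaw 79.81 F [-0.4 -0.1 -0.1] M [ 0.141 -0.061 -0.005] w 0.0372 q7 1.26 off_mm [-5.2 -2.1] Mscrew -0.005
[[0.15,-0.04,-0.09,0.29,-0.52],[0.15,-0.04,-0.1,0.29,-0.52],[0.15,0.0,-0.02,0.38,0.0],[0.15,0.0,-0.02,0.38,0.0],[0.15,0.0,-0.02,0.38,0.0]]
```

Emit:
{"name": "carry_out", "arguments": {
  "rows": [
    [0.15, -0.04, -0.09, 0.25, -0.5],
    [0.15, -0.04, -0.1, 0.25, -0.5],
    [0.15, 0, -0.02, 0.38, 0],
    [0.15, 0, -0.02, 0.38, 0],
    [0.15, 0, -0.02, 0.35, 0],
    [0.15, 0, 0, 0, 0]
  ]
}}

```text
time: 16.43
ee_pos: [0.5138, -0.0312, 0.1267]
eef_rot: [0.743, 0.669, 0.014, 0.023]
ft_force: [-0.6, 0.3, -0.6]
width: 0.0369
```

```bash
python3 - <<'E'
from h import *
st('B'); plan([(.5141,-.0325,.126,85)],0.15,.012); print(R.from_quat(read_state()['eef_rot']).as_matrix().round(3))
E
```

```text
16.43 [ 0.5138 -0.0312  0.1267] yaw 83.96 F [-0.6  0.3 -0.6] M [ 0.115 -0.02  -0.022] w 0.0369 q7 1.3 off_mm [ 0.3 -1.6] Mscrew -0.021
[[0.15,-0.04,0.01,0.03,-0.21]]
[[ 0.105  0.993  0.05 ]
 [ 0.994 -0.104 -0.015]
 [-0.01   0.052 -0.999]]
```

Emit:
{"name": "carry_out", "arguments": {
  "rows": [
    [0.15, -0.03, 0, 0.02, -0.1],
    [1, 0, 0, 0, 0],
    [1, 0, 0, 0, 0],
    [1, 0, 0, 0, 0],
    [1, 0, 0, 0, 0],
    [1, 0, 0, 0, 0]
  ]
}}

```text
time: 16.93
ee_pos: [0.5142, -0.0317, 0.1263]
eef_rot: [0.741, 0.671, 0.014, 0.022]
ft_force: [-0.5, -1.3, -3.2]
width: 0.0115
```

```bash
python3 r.py B
```

```text
16.93 yaw 84.36 M 0.561 0.562 j7 -0.311 F [-0.5 -1.3 -3.2] off [-0.1 -1.1] w 0.0115 q7 1.3
```

Emit:
{"name": "carry_out", "arguments": {
  "rows": [
    [1, 0, 0, 0, 0.4],
    [1, 0, 0, 0, 0.4],
    [1, 0, 0, 0, 0.4],
    [1, 0, 0, 0, 0.4]
  ]
}}

```text
time: 17.27
ee_pos: [0.5141, -0.0318, 0.1263]
eef_rot: [0.787, 0.616, 0.015, 0.022]
ft_force: [1.1, 0.3, -2.4]
width: 0.0119
```

```bash
python3 r.py B
```

```text
17.27 yaw 76.14 M 0.205 0.204 j7 0.675 F [ 1.1  0.3 -2.4] off [-0. -1.] w 0.0119 q7 1.16
```

Emit:
{"name": "carry_out", "arguments": {
  "rows": [
    [1, 0, 0, 0, 0.2],
    [1, 0, 0, 0, 0.2]
  ]
}}

```text
time: 17.43
ee_pos: [0.5141, -0.0319, 0.1263]
eef_rot: [0.798, 0.602, 0.016, 0.021]
ft_force: [0.3, -0.3, -2.3]
width: 0.0116
```

```bash
python3 r.py B
```

```text
17.43 yaw 74.01 M 0.197 0.197 j7 0.177 F [ 0.3 -0.3 -2.3] off [ 0.  -0.9] w 0.0116 q7 1.13
```

Emit:
{"name": "carry_out", "arguments": {
  "rows": [
    [1, 0, 0, 0, 0.2]
  ]
}}

```text
time: 17.52
ee_pos: [0.5141, -0.0318, 0.1263]
eef_rot: [0.804, 0.594, 0.016, 0.021]
ft_force: [1.1, -1.3, -3.2]
width: 0.0119
```

```bash
python3 r.py B
```

```text
17.52 yaw 72.96 M 0.177 0.176 j7 0.233 F [ 1.1 -1.3 -3.2] off [ 0. -1.] w 0.0119 q7 1.11
```

Emit:
{"name": "carry_out", "arguments": {
  "rows": [
    [1, 0, 0, 0, 0.2]
  ]
}}

```text
time: 17.6
ee_pos: [0.5141, -0.0319, 0.1263]
eef_rot: [0.809, 0.587, 0.016, 0.021]
ft_force: [0.7, 0.6, -2.6]
width: 0.0117
```

```bash
python3 r.py B
```

```text
17.6 yaw 71.9 M 0.21 0.209 j7 0.258 F [ 0.7  0.6 -2.6] off [ 0.  -0.9] w 0.0117 q7 1.09
```

Emit:
{"name": "carry_out", "arguments": {
  "rows": [
    [1, 0, 0, 0, 0.2]
  ]
}}

```text
time: 17.68
ee_pos: [0.5141, -0.0319, 0.1263]
eef_rot: [0.815, 0.579, 0.016, 0.021]
ft_force: [0.8, 0.1, -1.8]
width: 0.0117
```

```bash
python3 r.py B
```

```text
17.68 yaw 70.82 M 0.204 0.203 j7 0.269 F [ 0.8  0.1 -1.8] off [-0.  -0.9] w 0.0117 q7 1.07
```

Emit:
{"name": "carry_out", "arguments": {
  "rows": [
    [1, 0, 0, 0, 0.2]
  ]
}}

```text
time: 17.77
ee_pos: [0.5141, -0.0319, 0.1263]
eef_rot: [0.82, 0.571, 0.016, 0.021]
ft_force: [0.5, 0.2, -2.3]
width: 0.0116
```

```bash
python3 r.py B
```

```text
17.77 yaw 69.73 M 0.158 0.158 j7 0.274 F [ 0.5  0.2 -2.3] off [ 0.  -0.9] w 0.0116 q7 1.05
```

Emit:
{"name": "carry_out", "arguments": {
  "rows": [
    [1, 0, 0, 0, 0.2]
  ]
}}

```text
time: 17.85
ee_pos: [0.5141, -0.0319, 0.1263]
eef_rot: [0.826, 0.564, 0.017, 0.021]
ft_force: [1.3, 0.3, -2.9]
width: 0.0114
```

```bash
python3 r.py B
```

```text
17.85 yaw 68.64 M 0.221 0.22 j7 0.274 F [ 1.3  0.3 -2.9] off [ 0.  -0.9] w 0.0114 q7 1.04
```

Emit:
{"name": "carry_out", "arguments": {
  "rows": [
    [1, 0, 0, 0, 0.2]
  ]
}}

```text
time: 17.93
ee_pos: [0.5141, -0.0319, 0.1263]
eef_rot: [0.831, 0.556, 0.017, 0.021]
ft_force: [0.2, -1.0, -1.9]
width: 0.0119
```

```bash
python3 r.py B
```

```text
17.93 yaw 67.54 M 0.2 0.2 j7 0.272 F [ 0.2 -1.  -1.9] off [ 0.  -0.9] w 0.0119 q7 1.02
```

Emit:
{"name": "carry_out", "arguments": {
  "rows": [
    [1, 0, 0, 0, 0.2],
    [1, 0, 0, 0, 0.2]
  ]
}}

```text
time: 18.1
ee_pos: [0.5141, -0.0319, 0.1263]
eef_rot: [0.842, 0.539, 0.017, 0.02]
ft_force: [1.1, -1.0, -2.2]
width: 0.0114
```

```bash
python3 r.py B
```

```text
18.1 yaw 65.33 M 0.223 0.222 j7 0.269 F [ 1.1 -1.  -2.2] off [ 0.  -0.9] w 0.0114 q7 0.98
```

Emit:
{"name": "carry_out", "arguments": {
  "rows": [
    [1, 0, 0, 0, 0.2],
    [1, 0, 0, 0, 0.2]
  ]
}}

```text
time: 18.27
ee_pos: [0.514, -0.032, 0.1263]
eef_rot: [0.852, 0.523, 0.017, 0.02]
ft_force: [1.3, -0.5, -2.5]
width: 0.0116
```

```bash
python3 r.py B
```

```text
18.27 yaw 63.12 M 0.193 0.192 j7 0.266 F [ 1.3 -0.5 -2.5] off [ 0.1 -0.8] w 0.0116 q7 0.94
```

Emit:
{"name": "carry_out", "arguments": {
  "rows": [
    [1, 0, 0, 0, 0.2],
    [1, 0, 0, 0, 0.2]
  ]
}}

```text
time: 18.43
ee_pos: [0.514, -0.032, 0.1263]
eef_rot: [0.862, 0.507, 0.018, 0.02]
ft_force: [1.4, 0.8, -1.4]
width: 0.0116
```

```bash
python3 r.py B
```

```text
18.43 yaw 60.9 M 0.191 0.19 j7 0.264 F [ 1.4  0.8 -1.4] off [ 0.1 -0.8] w 0.0116 q7 0.9
```

Emit:
{"name": "carry_out", "arguments": {
  "rows": [
    [1, 0, 0, 0, 0.2],
    [1, 0, 0, 0, 0.2]
  ]
}}

```text
time: 18.6
ee_pos: [0.514, -0.032, 0.1263]
eef_rot: [0.871, 0.49, 0.018, 0.019]
ft_force: [0.4, -0.5, -1.7]
width: 0.0113
```

```bash
python3 r.py B
```

```text
18.6 yaw 58.68 M 0.181 0.18 j7 0.262 F [ 0.4 -0.5 -1.7] off [ 0.1 -0.8] w 0.0113 q7 0.87
```

Emit:
{"name": "carry_out", "arguments": {
  "rows": [
    [1, 0, 0, 0, 0.2],
    [1, 0, 0, 0, 0.2]
  ]
}}

```text
time: 18.77
ee_pos: [0.514, -0.032, 0.1263]
eef_rot: [0.881, 0.473, 0.019, 0.019]
ft_force: [0.3, -0.4, -2.8]
width: 0.0114
```

```bash
python3 r.py B
```

```text
18.77 yaw 56.46 M 0.153 0.152 j7 0.261 F [ 0.3 -0.4 -2.8] off [ 0.1 -0.8] w 0.0114 q7 0.83
```

Emit:
{"name": "carry_out", "arguments": {
  "rows": [
    [1, 0, 0, 0, 0.2],
    [1, 0, 0, 0, 0.2]
  ]
}}

```text
time: 18.93
ee_pos: [0.514, -0.032, 0.1263]
eef_rot: [0.89, 0.456, 0.019, 0.019]
ft_force: [1.4, -0.2, -2.4]
width: 0.0114
```

```bash
python3 r.py B
```

```text
18.93 yaw 54.25 M 0.174 0.173 j7 0.259 F [ 1.4 -0.2 -2.4] off [ 0.1 -0.8] w 0.0114 q7 0.79
```

Emit:
{"name": "carry_out", "arguments": {
  "rows": [
    [1, 0, 0, 0, 0.2],
    [1, 0, 0, 0, 0.2]
  ]
}}

```text
time: 19.1
ee_pos: [0.514, -0.032, 0.1263]
eef_rot: [0.898, 0.438, 0.019, 0.018]
ft_force: [0.4, 0.3, -2.5]
width: 0.0114
```

```bash
python3 r.py B
```

```text
19.1 yaw 52.03 M 0.204 0.203 j7 0.25 F [ 0.4  0.3 -2.5] off [ 0.1 -0.8] w 0.0114 q7 0.75
```

Emit:
{"name": "carry_out", "arguments": {
  "rows": [
    [1, 0, 0, 0, 0.2]
  ]
}}

```text
time: 19.18
ee_pos: [0.514, -0.032, 0.1263]
eef_rot: [0.903, 0.43, 0.019, 0.018]
ft_force: [0.2, 0.4, -2.3]
width: 0.0112
```

```bash
python3 r.py B
```

```text
19.18 yaw 50.92 M 0.217 0.217 j7 0.245 F [ 0.2  0.4 -2.3] off [ 0.1 -0.8] w 0.0112 q7 0.73
```

Emit:
{"name": "carry_out", "arguments": {
  "rows": [
    [1, 0, 0, 0, 0.2]
  ]
}}

```text
time: 19.27
ee_pos: [0.5139, -0.032, 0.1262]
eef_rot: [0.907, 0.421, 0.019, 0.018]
ft_force: [1.1, 0.2, -2.3]
width: 0.0114
```

```bash
python3 r.py B
```

```text
19.27 yaw 49.81 M 0.207 0.206 j7 0.239 F [ 1.1  0.2 -2.3] off [ 0.2 -0.8] w 0.0114 q7 0.71
```

Emit:
{"name": "carry_out", "arguments": {
  "rows": [
    [1, 0, 0, 0, 0.2]
  ]
}}

```text
time: 19.35
ee_pos: [0.5139, -0.032, 0.1263]
eef_rot: [0.911, 0.412, 0.02, 0.018]
ft_force: [1.1, -0.7, -2.1]
width: 0.0112
```

```bash
python3 r.py B
```

```text
19.35 yaw 48.71 M 0.212 0.211 j7 0.235 F [ 1.1 -0.7 -2.1] off [ 0.2 -0.8] w 0.0112 q7 0.7
```

Emit:
{"name": "carry_out", "arguments": {
  "rows": [
    [1, 0, 0, 0, 0.2]
  ]
}}

```text
time: 19.43
ee_pos: [0.514, -0.0321, 0.1263]
eef_rot: [0.915, 0.403, 0.02, 0.018]
ft_force: [1.2, -0.0, -1.9]
width: 0.0113
```

```bash
python3 r.py B
```

```text
19.43 yaw 47.6 M 0.209 0.208 j7 0.228 F [ 1.2 -0.  -1.9] off [ 0.1 -0.7] w 0.0113 q7 0.68
```

Emit:
{"name": "carry_out", "arguments": {
  "rows": [
    [1, 0, 0, 0, 0.2]
  ]
}}

```text
time: 19.52
ee_pos: [0.5139, -0.032, 0.1263]
eef_rot: [0.919, 0.394, 0.02, 0.017]
ft_force: [1.3, -0.1, -2.4]
width: 0.0112
```

```bash
python3 r.py B
```

```text
19.52 yaw 46.49 M 0.248 0.247 j7 0.222 F [ 1.3 -0.1 -2.4] off [ 0.2 -0.8] w 0.0112 q7 0.66
```

Emit:
{"name": "carry_out", "arguments": {
  "rows": [
    [1, 0, 0, 0, 0.2]
  ]
}}

```text
time: 19.6
ee_pos: [0.5139, -0.0321, 0.1263]
eef_rot: [0.922, 0.385, 0.02, 0.017]
ft_force: [0.1, -0.3, -1.4]
width: 0.0114
```

```bash
python3 r.py B
```

```text
19.6 yaw 45.38 M 0.26 0.26 j7 0.216 F [ 0.1 -0.3 -1.4] off [ 0.2 -0.7] w 0.0114 q7 0.64
```

Emit:
{"name": "carry_out", "arguments": {
  "rows": [
    [1, 0, 0, 0, 0.2]
  ]
}}

```text
time: 19.68
ee_pos: [0.5139, -0.0321, 0.1263]
eef_rot: [0.926, 0.376, 0.02, 0.017]
ft_force: [1.5, -0.3, -1.5]
width: 0.0117
```

```bash
python3 r.py B
```

```text
19.68 yaw 44.28 M 0.264 0.263 j7 0.21 F [ 1.5 -0.3 -1.5] off [ 0.2 -0.7] w 0.0117 q7 0.62
```

Emit:
{"name": "carry_out", "arguments": {
  "rows": [
    [1, 0, 0, 0, 0.2]
  ]
}}

```text
time: 19.77
ee_pos: [0.5139, -0.0321, 0.1263]
eef_rot: [0.93, 0.367, 0.02, 0.017]
ft_force: [0.6, -0.1, -2.4]
width: 0.0117
```

```bash
python3 r.py B
```

```text
19.77 yaw 43.17 M 0.208 0.208 j7 0.204 F [ 0.6 -0.1 -2.4] off [ 0.2 -0.7] w 0.0117 q7 0.6
```

Emit:
{"name": "carry_out", "arguments": {
  "rows": [
    [1, 0, 0, 0, 0.2]
  ]
}}

```text
time: 19.85
ee_pos: [0.5139, -0.0321, 0.1263]
eef_rot: [0.933, 0.358, 0.021, 0.017]
ft_force: [1.2, -0.5, -2.8]
width: 0.0118
```

```bash
python3 r.py B; python3 fit.py B
```

```text
19.85 yaw 42.06 M 0.265 0.264 j7 0.198 F [ 1.2 -0.5 -2.8] off [ 0.2 -0.7] w 0.0118 q7 0.58
B onset 52.6 sd 2.1 last yaw 42.1 g now 0.064 first-yaw span 76.1
```

Emit:
{"name": "carry_out", "arguments": {
  "rows": [
    [0.15, 0, 0, 0, 0],
    [0.15, 0, 0, 0, 0],
    [0.15, 0, 0, 0, 0],
    [0.15, 0, 0, -0.5, 0],
    [0.15, 0, 0, -0.5, 0],
    [0.15, 0, 0, -0.4, 0]
  ]
}}

```text
time: 20.35
ee_pos: [0.5107, -0.031, 0.1677]
eef_rot: [0.934, 0.357, 0.019, 0.015]
ft_force: [1.2, -0.4, -0.1]
width: 0.0357
```

```bash
python3 - <<'E'
from h import *
st('B'); plan([(.5649,.0870,.165,127)],0.15,.02)
E
```

```text
20.35 [ 0.5107 -0.031   0.1677] yaw 41.89 F [ 1.2 -0.4 -0.1] M [ 0.036 -0.104 -0.048] w 0.0357 q7 0.61 off_mm [ 3.4 -1.8] Mscrew -0.049
[[0.15,0.22,-0.1,0.01,-0.95],[0.15,0.23,-0.08,0.01,-0.95],[0.15,0.23,-0.06,0.01,-0.95],[0.15,0.24,-0.04,0.01,-0.95],[0.15,0.24,-0.02,0.01,-0.95],[0.15,0.24,0.0,0.01,-0.95],[0.15,0.24,0.02,0.01,-0.95],[0.15,0.24,0.04,0.01,-0.95],[0.15,0.23,0.06,0.01,-0.95],[0.15,0.23,0.08,0.01,-0.95],[0.15,0.22,0.1,0.01,-0.95],[0.15,0.21,0.11,0.02,-0.95],[0.15,0.2,0.13,0.02,-0.95],[0.15,0.19,0.15,0.02,-0.95],[0.15,0.18,0.16,0.02,-0.95],[0.15,0.16,0.18,0.02,-0.95],[0.15,0.15,0.19,0.02,-0.95],[0.15,0.13,0.2,0.02,-0.95]]
```

Emit:
{"name": "carry_out", "arguments": {
  "rows": [
    [0.15, 0.22, -0.1, 0.01, -0.95],
    [0.15, 0.23, -0.08, 0.01, -0.95],
    [0.15, 0.23, -0.06, 0.01, -0.95],
    [0.15, 0.24, -0.04, 0.01, -0.95],
    [0.15, 0.24, -0.02, 0.01, -0.95],
    [0.15, 0.24, 0, 0.01, -0.95],
    [0.15, 0.24, 0.02, 0.01, -0.95],
    [0.15, 0.24, 0.04, 0.01, -0.95],
    [0.15, 0.23, 0.06, 0.01, -0.95],
    [0.15, 0.23, 0.08, 0.01, -0.95],
    [0.15, 0.22, 0.1, 0.01, -0.95],
    [0.15, 0.21, 0.11, 0.02, -0.95],
    [0.15, 0.2, 0.13, 0.02, -0.95],
    [0.15, 0.19, 0.15, 0.02, -0.95],
    [0.15, 0.18, 0.16, 0.02, -0.95],
    [0.15, 0.16, 0.18, 0.02, -0.95],
    [0.15, 0.15, 0.19, 0.02, -0.95],
    [0.15, 0.13, 0.2, 0.02, -0.95],
    [0.15, 0, 0, 0, 0],
    [0.15, 0, 0, 0, 0]
  ]
}}

```text
time: 22.02
ee_pos: [0.5669, 0.0932, 0.1677]
eef_rot: [0.413, 0.91, 0.006, 0.029]
ft_force: [0.3, 0.1, -0.0]
width: 0.0369
```

```bash
python3 - <<'E'
from h import *
camera('top'); st('D'); plan([(.5649,.0870,.160,129),(.5649,.0870,.126,129)],0.15,.012)
im=camera('top'); cv2.imwrite('pics/hovD.png',cv2.resize(im[150:300,250:410],None,fx=4,fy=4,interpolation=cv2.INTER_CUBIC))
E
```

```text
22.07 [0.5668 0.0932 0.1677] yaw 131.18 F [-0.2 -0.1  0.3] M [ 0.189  0.002 -0.033] w 0.0367 q7 1.82 off_mm [-1.9 -6.4] Mscrew -0.033
[[0.15,-0.1,-0.19,0.26,0.44],[0.15,0.02,-0.01,0.38,0.0],[0.15,0.02,-0.01,0.38,0.0],[0.15,0.02,-0.01,0.38,0.0]]
```

View pics/hovD.png

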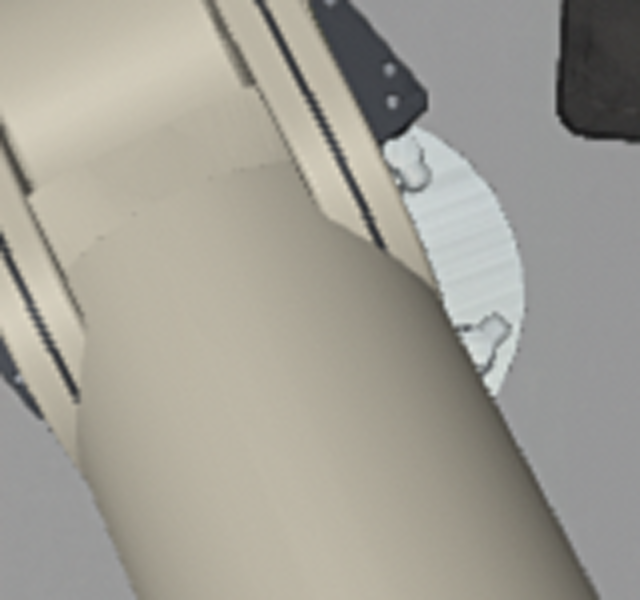

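Emit:
{"name": "carry_out", "arguments": {
  "rows": [
    [0.15, -0.05, -0.1, 0.13, 0.2],
    [0.15, -0.05, -0.1, 0.13, 0.2],
    [0.15, 0.02, 0, 0.35, 0],
    [0.15, 0.02, 0, 0.38, 0],
    [0.15, 0.02, 0, 0.35, 0],
    [0.15, 0, 0, 0, 0]
  ]
}}

```text
time: 22.62
ee_pos: [0.5647, 0.0842, 0.1231]
eef_rot: [0.435, 0.9, 0.005, 0.029]
ft_force: [-0.1, 0.1, -0.0]
width: 0.0372
```

```bash
python3 - <<'E'
from h import *
st('D'); plan([(.5649,.0870,.126,129)],0.15,.012); print(R.from_quat(read_state()['eef_rot']).as_matrix().round(3))
E
```

```text
22.62 [0.5647 0.0842 0.1231] yaw 128.41 F [-0.1  0.1 -0. ] M [ 0.131  0.034 -0.015] w 0.0372 q7 1.75 off_mm [0.2 2.6] Mscrew -0.015
[[0.15,0.07,0.07,-0.1,-0.12]]
[[-0.621  0.782  0.057]
 [ 0.783  0.622 -0.016]
 [-0.048  0.035 -0.998]]
```

Emit:
{"name": "carry_out", "arguments": {
  "rows": [
    [0.15, 0.07, 0.06, -0.1, -0.1],
    [1, 0, 0, 0, 0],
    [1, 0, 0, 0, 0],
    [1, 0, 0, 0, 0],
    [1, 0, 0, 0, 0],
    [1, 0, 0, 0, 0]
  ]
}}

```text
time: 23.12
ee_pos: [0.5653, 0.0869, 0.126]
eef_rot: [0.43, 0.902, 0.005, 0.029]
ft_force: [1.2, 2.4, -8.5]
width: 0.0118
```

```bash
python3 r.py D
```

```text
23.12 yaw 128.99 M 0.518 0.519 j7 -0.232 F [ 1.2  2.4 -8.5] off [-0.4 -0.1] w 0.0118 q7 1.76
```

Emit:
{"name": "carry_out", "arguments": {
  "rows": [
    [1, 0, 0, 0, 0.4],
    [1, 0, 0, 0, 0.4],
    [1, 0, 0, 0, 0.4]
  ]
}}

```text
time: 23.37
ee_pos: [0.5653, 0.0871, 0.126]
eef_rot: [0.478, 0.878, 0.007, 0.029]
ft_force: [0.6, -0.3, -1.6]
width: 0.0117
```

```bash
python3 r.py D
```

```text
23.37 yaw 122.82 M 0.207 0.207 j7 0.725 F [ 0.6 -0.3 -1.6] off [-0.4 -0.3] w 0.0117 q7 1.66
```

Emit:
{"name": "carry_out", "arguments": {
  "rows": [
    [1, 0, 0, 0, 0.2],
    [1, 0, 0, 0, 0.2]
  ]
}}

```text
time: 23.53
ee_pos: [0.5653, 0.0871, 0.126]
eef_rot: [0.494, 0.869, 0.008, 0.029]
ft_force: [0.4, -0.2, -1.9]
width: 0.0116
```

```bash
python3 r.py D
```

```text
23.53 yaw 120.66 M 0.199 0.198 j7 0.176 F [ 0.4 -0.2 -1.9] off [-0.4 -0.3] w 0.0116 q7 1.62
```

Emit:
{"name": "carry_out", "arguments": {
  "rows": [
    [1, 0, 0, 0, 0.2]
  ]
}}

```text
time: 23.62
ee_pos: [0.5652, 0.0871, 0.126]
eef_rot: [0.502, 0.864, 0.008, 0.028]
ft_force: [1.7, -0.3, -2.0]
width: 0.0117
```

```bash
python3 r.py D
```

```text
23.62 yaw 119.61 M 0.174 0.174 j7 0.228 F [ 1.7 -0.3 -2. ] off [-0.3 -0.3] w 0.0117 q7 1.61
```

Emit:
{"name": "carry_out", "arguments": {
  "rows": [
    [1, 0, 0, 0, 0.2]
  ]
}}

```text
time: 23.7
ee_pos: [0.5652, 0.0871, 0.1259]
eef_rot: [0.51, 0.859, 0.008, 0.028]
ft_force: [1.2, -1.6, -1.4]
width: 0.0121
```

```bash
python3 r.py D
```

```text
23.7 yaw 118.55 M 0.166 0.165 j7 0.263 F [ 1.2 -1.6 -1.4] off [-0.3 -0.3] w 0.0121 q7 1.59
```

Emit:
{"name": "carry_out", "arguments": {
  "rows": [
    [1, 0, 0, 0, 0.2]
  ]
}}

```text
time: 23.78
ee_pos: [0.5652, 0.0871, 0.1259]
eef_rot: [0.518, 0.855, 0.009, 0.028]
ft_force: [1.3, -0.1, -2.0]
width: 0.0117
```

```bash
python3 r.py D
```

```text
23.78 yaw 117.46 M 0.207 0.207 j7 0.275 F [ 1.3 -0.1 -2. ] off [-0.3 -0.3] w 0.0117 q7 1.57
```

Emit:
{"name": "carry_out", "arguments": {
  "rows": [
    [1, 0, 0, 0, 0.2]
  ]
}}

```text
time: 23.87
ee_pos: [0.5652, 0.0871, 0.1259]
eef_rot: [0.527, 0.85, 0.009, 0.028]
ft_force: [0.3, -0.4, -1.9]
width: 0.0118
```

```bash
python3 r.py D
```

```text
23.87 yaw 116.37 M 0.125 0.125 j7 0.278 F [ 0.3 -0.4 -1.9] off [-0.3 -0.3] w 0.0118 q7 1.55
```

Emit:
{"name": "carry_out", "arguments": {
  "rows": [
    [1, 0, 0, 0, 0.2]
  ]
}}

```text
time: 23.95
ee_pos: [0.5652, 0.0871, 0.1259]
eef_rot: [0.535, 0.845, 0.009, 0.028]
ft_force: [0.4, -0.5, -2.2]
width: 0.0114
```

```bash
python3 r.py D
```

```text
23.95 yaw 115.28 M 0.186 0.186 j7 0.278 F [ 0.4 -0.5 -2.2] off [-0.3 -0.3] w 0.0114 q7 1.54
```

Emit:
{"name": "carry_out", "arguments": {
  "rows": [
    [1, 0, 0, 0, 0.2]
  ]
}}

```text
time: 24.03
ee_pos: [0.5652, 0.0871, 0.126]
eef_rot: [0.543, 0.839, 0.009, 0.028]
ft_force: [1.4, -0.3, -2.1]
width: 0.0117
```

```bash
python3 r.py D
```

```text
24.03 yaw 114.18 M 0.214 0.214 j7 0.277 F [ 1.4 -0.3 -2.1] off [-0.3 -0.3] w 0.0117 q7 1.52
```

Emit:
{"name": "carry_out", "arguments": {
  "rows": [
    [1, 0, 0, 0, 0.2],
    [1, 0, 0, 0, 0.2]
  ]
}}

```text
time: 24.2
ee_pos: [0.5652, 0.0871, 0.1259]
eef_rot: [0.559, 0.829, 0.01, 0.028]
ft_force: [0.9, -0.6, -2.1]
width: 0.0117
```

```bash
python3 r.py D
```

```text
24.2 yaw 111.97 M 0.188 0.188 j7 0.274 F [ 0.9 -0.6 -2.1] off [-0.3 -0.3] w 0.0117 q7 1.48
```

Emit:
{"name": "carry_out", "arguments": {
  "rows": [
    [1, 0, 0, 0, 0.2],
    [1, 0, 0, 0, 0.2]
  ]
}}

```text
time: 24.37
ee_pos: [0.5652, 0.0872, 0.1259]
eef_rot: [0.575, 0.818, 0.01, 0.028]
ft_force: [1.3, -0.7, -2.1]
width: 0.0117
```

```bash
python3 r.py D
```

```text
24.37 yaw 109.75 M 0.167 0.166 j7 0.271 F [ 1.3 -0.7 -2.1] off [-0.3 -0.4] w 0.0117 q7 1.44
```

Emit:
{"name": "carry_out", "arguments": {
  "rows": [
    [1, 0, 0, 0, 0.2],
    [1, 0, 0, 0, 0.2]
  ]
}}

```text
time: 24.53
ee_pos: [0.5652, 0.0872, 0.1259]
eef_rot: [0.59, 0.807, 0.011, 0.027]
ft_force: [1.3, -0.3, -2.0]
width: 0.0117
```

```bash
python3 r.py D
```

```text
24.53 yaw 107.54 M 0.223 0.223 j7 0.269 F [ 1.3 -0.3 -2. ] off [-0.3 -0.4] w 0.0117 q7 1.41
```

Emit:
{"name": "carry_out", "arguments": {
  "rows": [
    [1, 0, 0, 0, 0.2],
    [1, 0, 0, 0, 0.2]
  ]
}}

```text
time: 24.7
ee_pos: [0.5652, 0.0872, 0.126]
eef_rot: [0.606, 0.795, 0.011, 0.027]
ft_force: [1.2, -0.7, -1.1]
width: 0.0115
```

```bash
python3 r.py D
```

```text
24.7 yaw 105.32 M 0.215 0.215 j7 0.268 F [ 1.2 -0.7 -1.1] off [-0.3 -0.4] w 0.0115 q7 1.37
```

Emit:
{"name": "carry_out", "arguments": {
  "rows": [
    [1, 0, 0, 0, 0.2],
    [1, 0, 0, 0, 0.2]
  ]
}}

```text
time: 24.87
ee_pos: [0.5652, 0.0872, 0.1259]
eef_rot: [0.621, 0.783, 0.012, 0.027]
ft_force: [0.6, -0.3, -1.8]
width: 0.0116
```

```bash
python3 r.py D
```

```text
24.87 yaw 103.1 M 0.238 0.238 j7 0.266 F [ 0.6 -0.3 -1.8] off [-0.3 -0.4] w 0.0116 q7 1.34
```

Emit:
{"name": "carry_out", "arguments": {
  "rows": [
    [1, 0, 0, 0, 0.2],
    [1, 0, 0, 0, 0.2]
  ]
}}

```text
time: 25.03
ee_pos: [0.5651, 0.0872, 0.1259]
eef_rot: [0.636, 0.771, 0.012, 0.027]
ft_force: [0.4, 0.3, -1.8]
width: 0.0115
```

```bash
python3 r.py D; python3 fit.py D
```

```text
25.03 yaw 100.9 M 0.169 0.169 j7 0.265 F [ 0.4  0.3 -1.8] off [-0.2 -0.4] w 0.0115 q7 1.3
D onset 105.7 sd 3.4 last yaw 100.9 g now 0.03 first-yaw span 122.8
```

No kink in j7 yet; going on the same way.

Emit:
{"name": "carry_out", "arguments": {
  "rows": [
    [1, 0, 0, 0, 0.2],
    [1, 0, 0, 0, 0.2]
  ]
}}

```text
time: 25.2
ee_pos: [0.5651, 0.0873, 0.1259]
eef_rot: [0.651, 0.758, 0.013, 0.027]
ft_force: [1.0, 0.1, -1.3]
width: 0.0119
```

```bash
python3 r.py D
```

```text
25.2 yaw 98.68 M 0.26 0.26 j7 0.263 F [ 1.   0.1 -1.3] off [-0.2 -0.5] w 0.0119 q7 1.26
```

Emit:
{"name": "carry_out", "arguments": {
  "rows": [
    [1, 0, 0, 0, 0.2],
    [1, 0, 0, 0, 0.2]
  ]
}}

```text
time: 25.37
ee_pos: [0.5651, 0.0872, 0.1259]
eef_rot: [0.666, 0.746, 0.013, 0.026]
ft_force: [1.1, 0.1, -2.3]
width: 0.0114
```

```bash
python3 r.py D
```

```text
25.37 yaw 96.46 M 0.216 0.215 j7 0.262 F [ 1.1  0.1 -2.3] off [-0.2 -0.4] w 0.0114 q7 1.23
```

Emit:
{"name": "carry_out", "arguments": {
  "rows": [
    [1, 0, 0, 0, 0.2],
    [1, 0, 0, 0, 0.2]
  ]
}}

```text
time: 25.53
ee_pos: [0.5651, 0.0873, 0.1259]
eef_rot: [0.68, 0.733, 0.014, 0.026]
ft_force: [-0.0, 0.5, -2.0]
width: 0.0114
```

```bash
python3 r.py D
```

```text
25.53 yaw 94.25 M 0.21 0.21 j7 0.26 F [-0.   0.5 -2. ] off [-0.2 -0.5] w 0.0114 q7 1.19
```

Emit:
{"name": "carry_out", "arguments": {
  "rows": [
    [1, 0, 0, 0, 0.2],
    [1, 0, 0, 0, 0.2]
  ]
}}

```text
time: 25.7
ee_pos: [0.5651, 0.0873, 0.1259]
eef_rot: [0.694, 0.719, 0.014, 0.026]
ft_force: [1.2, 0.0, -2.2]
width: 0.0119
```

```bash
python3 r.py D
```

```text
25.7 yaw 92.03 M 0.215 0.215 j7 0.258 F [ 1.2  0.  -2.2] off [-0.2 -0.5] w 0.0119 q7 1.15
```

Emit:
{"name": "carry_out", "arguments": {
  "rows": [
    [1, 0, 0, 0, 0.2],
    [1, 0, 0, 0, 0.2]
  ]
}}

```text
time: 25.87
ee_pos: [0.5651, 0.0873, 0.126]
eef_rot: [0.708, 0.706, 0.015, 0.026]
ft_force: [0.1, -0.1, -2.1]
width: 0.0118
```

```bash
python3 r.py D; python3 fit.py D
```

```text
25.87 yaw 89.81 M 0.239 0.239 j7 0.257 F [ 0.1 -0.1 -2.1] off [-0.2 -0.5] w 0.0118 q7 1.12
D onset 97.2 sd 3.8 last yaw 89.8 g now 0.045 first-yaw span 122.8
```

Emit:
{"name": "carry_out", "arguments": {
  "rows": [
    [1, 0, 0, 0, 0.2]
  ]
}}

```text
time: 25.95
ee_pos: [0.5651, 0.0873, 0.1259]
eef_rot: [0.715, 0.699, 0.015, 0.025]
ft_force: [1.5, -0.1, -1.3]
width: 0.0116
```

```bash
python3 r.py D
```

```text
25.95 yaw 88.71 M 0.163 0.162 j7 0.256 F [ 1.5 -0.1 -1.3] off [-0.2 -0.5] w 0.0116 q7 1.1
```

Emit:
{"name": "carry_out", "arguments": {
  "rows": [
    [1, 0, 0, 0, 0.2]
  ]
}}

```text
time: 26.03
ee_pos: [0.5651, 0.0873, 0.126]
eef_rot: [0.721, 0.692, 0.015, 0.025]
ft_force: [1.7, -0.1, -2.0]
width: 0.0117
```

```bash
python3 r.py D
```

```text
26.03 yaw 87.6 M 0.222 0.221 j7 0.255 F [ 1.7 -0.1 -2. ] off [-0.2 -0.5] w 0.0117 q7 1.08
```

Emit:
{"name": "carry_out", "arguments": {
  "rows": [
    [1, 0, 0, 0, 0.2]
  ]
}}

```text
time: 26.12
ee_pos: [0.5651, 0.0874, 0.1259]
eef_rot: [0.728, 0.685, 0.016, 0.025]
ft_force: [1.4, 1.2, -1.2]
width: 0.0116
```

```bash
python3 r.py D
```

```text
26.12 yaw 86.49 M 0.232 0.231 j7 0.25 F [ 1.4  1.2 -1.2] off [-0.2 -0.6] w 0.0116 q7 1.06
```

Emit:
{"name": "carry_out", "arguments": {
  "rows": [
    [1, 0, 0, 0, 0.2]
  ]
}}

```text
time: 26.2
ee_pos: [0.5651, 0.0873, 0.1259]
eef_rot: [0.735, 0.678, 0.016, 0.025]
ft_force: [1.8, 0.4, -1.9]
width: 0.0117
```

```bash
python3 r.py D
```

```text
26.2 yaw 85.39 M 0.208 0.207 j7 0.245 F [ 1.8  0.4 -1.9] off [-0.2 -0.5] w 0.0117 q7 1.04
```

Emit:
{"name": "carry_out", "arguments": {
  "rows": [
    [1, 0, 0, 0, 0.2]
  ]
}}

```text
time: 26.28
ee_pos: [0.5651, 0.0873, 0.1259]
eef_rot: [0.741, 0.671, 0.016, 0.025]
ft_force: [1.0, -0.3, -1.8]
width: 0.0113
```

```bash
python3 r.py D; python3 fit.py D
```

```text
26.28 yaw 84.28 M 0.197 0.196 j7 0.239 F [ 1.  -0.3 -1.8] off [-0.2 -0.5] w 0.0113 q7 1.02
D onset 87.7 sd 2.4 last yaw 84.3 g now 0.021 first-yaw span 122.8
```

Emit:
{"name": "carry_out", "arguments": {
  "rows": [
    [1, 0, 0, 0, 0.2]
  ]
}}

```text
time: 26.37
ee_pos: [0.5651, 0.0873, 0.1259]
eef_rot: [0.748, 0.664, 0.016, 0.025]
ft_force: [2.1, 1.3, -1.9]
width: 0.0118
```

```bash
python3 r.py D; python3 fit.py D
```

```text
26.37 yaw 83.17 M 0.242 0.242 j7 0.233 F [ 2.1  1.3 -1.9] off [-0.2 -0.5] w 0.0118 q7 1.0
D onset 87.7 sd 2.6 last yaw 83.2 g now 0.028 first-yaw span 122.8
```

Emit:
{"name": "carry_out", "arguments": {
  "rows": [
    [1, 0, 0, 0, 0.2],
    [1, 0, 0, 0, 0.2],
    [1, 0, 0, 0, 0.2]
  ]
}}

```text
time: 26.62
ee_pos: [0.5651, 0.0874, 0.1259]
eef_rot: [0.766, 0.642, 0.017, 0.024]
ft_force: [0.3, 0.3, -2.2]
width: 0.0118
```

```bash
python3 r.py D
```

```text
26.62 yaw 79.85 M 0.202 0.202 j7 0.215 F [ 0.3  0.3 -2.2] off [-0.2 -0.6] w 0.0118 q7 0.95
```

Emit:
{"name": "carry_out", "arguments": {
  "rows": [
    [1, 0, 0, 0, 0.2],
    [1, 0, 0, 0, 0.2]
  ]
}}

```text
time: 26.78
ee_pos: [0.5651, 0.0874, 0.1259]
eef_rot: [0.779, 0.627, 0.018, 0.024]
ft_force: [1.0, 0.8, -0.9]
width: 0.0111
```

```bash
python3 r.py D
```

```text
26.78 yaw 77.64 M 0.276 0.276 j7 0.203 F [ 1.   0.8 -0.9] off [-0.2 -0.6] w 0.0111 q7 0.91
```

Emit:
{"name": "carry_out", "arguments": {
  "rows": [
    [1, 0, 0, 0, 0.2]
  ]
}}

```text
time: 26.87
ee_pos: [0.5651, 0.0874, 0.1259]
eef_rot: [0.785, 0.619, 0.018, 0.024]
ft_force: [0.8, 0.2, -2.0]
width: 0.0114
```

```bash
python3 r.py D
```

```text
26.87 yaw 76.54 M 0.26 0.259 j7 0.197 F [ 0.8  0.2 -2. ] off [-0.2 -0.6] w 0.0114 q7 0.89
```

Emit:
{"name": "carry_out", "arguments": {
  "rows": [
    [1, 0, 0, 0, 0.2]
  ]
}}

```text
time: 26.95
ee_pos: [0.5651, 0.0874, 0.126]
eef_rot: [0.791, 0.611, 0.018, 0.024]
ft_force: [2.4, 0.3, -1.3]
width: 0.0116
```

```bash
python3 r.py D; python3 fit.py D
```

```text
26.95 yaw 75.43 M 0.255 0.254 j7 0.191 F [ 2.4  0.3 -1.3] off [-0.2 -0.6] w 0.0116 q7 0.88
D onset 85.6 sd 2.7 last yaw 75.4 g now 0.062 first-yaw span 122.8
```

Emit:
{"name": "carry_out", "arguments": {
  "rows": [
    [0.15, 0, 0, 0, 0],
    [0.15, 0, 0, 0, 0],
    [0.15, 0, 0, 0, 0],
    [0.15, 0, 0, -0.5, 0],
    [0.15, 0, 0, -0.5, 0],
    [0.15, 0, 0, -0.4, 0]
  ]
}}

```text
time: 27.45
ee_pos: [0.5615, 0.0874, 0.1672]
eef_rot: [0.792, 0.61, 0.016, 0.022]
ft_force: [-0.2, -0.9, 0.2]
width: 0.0358
```

```bash
python3 - <<'E'
from h import *
st('D'); plan([(.5991,.0015,.165,-57)],0.15,.02)
E
```

```text
27.45 [0.5615 0.0874 0.1672] yaw 75.27 F [-0.2 -0.9  0.2] M [ 0.111 -0.09   0.007] w 0.0358 q7 0.9 off_mm [ 3.4 -0.6] Mscrew 0.010
[[0.15,-0.09,0.07,0.01,0.98],[0.15,-0.08,0.08,0.01,0.98],[0.15,-0.08,0.09,0.01,0.98],[0.15,-0.07,0.09,0.01,0.98],[0.15,-0.06,0.1,0.01,0.98],[0.15,-0.05,0.1,0.01,0.98],[0.15,-0.04,0.11,0.01,0.98],[0.15,-0.03,0.11,0.01,0.98],[0.15,-0.02,0.11,0.01,0.98],[0.15,-0.02,0.11,0.01,0.98],[0.15,-0.01,0.12,0.01,0.98],[0.15,0.0,0.12,0.01,0.98],[0.15,0.01,0.11,0.01,0.98],[0.15,0.02,0.11,0.01,0.98],[0.15,0.03,0.11,0.01,0.98],[0.15,0.04,0.11,0.01,0.98],[0.15,0.05,0.1,0.01,0.98],[0.15,0.06,0.1,0.01,0.98],[0.15,0.07,0.09,0.01,0.98],[0.15,0.08,0.09,0.01,0.98]]
[[0.15,0.08,0.08,0.01,0.98],[0.15,0.09,0.07,0.01,0.98],[0.15,0.1,0.06,0.01,0.98],[0.15,0.1,0.06,0.01,0.98],[0.15,0.11,0.05,0.01,0.98],[0.15,0.11,0.04,0.0,0.98],[0.15,0.11,0.03,0.0,0.98]]
```

Emit:
{"name": "carry_out", "arguments": {
  "rows": [
    [0.15, -0.09, 0.07, 0.01, 0.98],
    [0.15, -0.08, 0.08, 0.01, 0.98],
    [0.15, -0.08, 0.09, 0.01, 0.98],
    [0.15, -0.07, 0.09, 0.01, 0.98],
    [0.15, -0.06, 0.1, 0.01, 0.98],
    [0.15, -0.05, 0.1, 0.01, 0.98],
    [0.15, -0.04, 0.11, 0.01, 0.98],
    [0.15, -0.03, 0.11, 0.01, 0.98],
    [0.15, -0.02, 0.11, 0.01, 0.98],
    [0.15, -0.02, 0.11, 0.01, 0.98],
    [0.15, -0.01, 0.12, 0.01, 0.98],
    [0.15, 0, 0.12, 0.01, 0.98],
    [0.15, 0.01, 0.11, 0.01, 0.98],
    [0.15, 0.02, 0.11, 0.01, 0.98],
    [0.15, 0.03, 0.11, 0.01, 0.98],
    [0.15, 0.04, 0.11, 0.01, 0.98],
    [0.15, 0.05, 0.1, 0.01, 0.98],
    [0.15, 0.06, 0.1, 0.01, 0.98],
    [0.15, 0.07, 0.09, 0.01, 0.98],
    [0.15, 0.08, 0.09, 0.01, 0.98]
  ]
}}

```text
time: 29.12
ee_pos: [0.5914, 0.0212, 0.1756]
eef_rot: [0.971, -0.236, 0.034, -0.001]
ft_force: [-0.2, -1.0, -0.1]
width: 0.0369
```

Emit:
{"name": "carry_out", "arguments": {
  "rows": [
    [0.15, 0.08, 0.08, 0.01, 0.98],
    [0.15, 0.09, 0.07, 0.01, 0.98],
    [0.15, 0.1, 0.06, 0.01, 0.98],
    [0.15, 0.1, 0.06, 0.01, 0.98],
    [0.15, 0.1, 0.05, 0, 0.98],
    [0.15, 0, 0, 0, 0.3],
    [0.15, 0, 0, 0, 0]
  ]
}}

```text
time: 29.7
ee_pos: [0.5979, 0.0032, 0.1776]
eef_rot: [0.886, -0.462, 0.034, -0.01]
ft_force: [0.1, 0.6, 1.4]
width: 0.0372
```

```bash
python3 - <<'E'
from h import *
camera('top'); st('C'); plan([(.5991,.0015,.160,-57),(.5991,.0015,.126,-57)],0.15,.012); print(R.from_quat(read_state()['eef_rot']).as_matrix().round(3))
E
```

```text
29.75 [0.5979 0.0031 0.1777] yaw -55.05 F [ 1.4 -0.2 -0.1] M [0.026 0.07  0.003] w 0.0372 q7 -1.13 off_mm [ 1.4 -1.5] Mscrew 0.002
[[0.15,0.02,0.01,0.3,0.19],[0.15,0.02,0.01,0.3,0.19],[0.15,-0.02,0.02,0.38,0.0],[0.15,-0.02,0.02,0.38,0.0],[0.15,-0.02,0.02,0.38,0.0]]
[[ 0.572 -0.817  0.07 ]
 [-0.819 -0.574 -0.015]
 [ 0.052 -0.049 -0.997]]
```

Emit:
{"name": "carry_out", "arguments": {
  "rows": [
    [0.15, 0.02, 0.01, 0.28, 0.15],
    [0.15, 0.02, 0.01, 0.28, 0.15],
    [0.15, -0.02, 0.02, 0.36, 0],
    [0.15, -0.02, 0.02, 0.38, 0],
    [0.15, -0.02, 0.02, 0.35, 0],
    [0.15, 0, 0, 0, 0]
  ]
}}

```text
time: 30.25
ee_pos: [0.5986, 0.0017, 0.1224]
eef_rot: [0.881, -0.472, 0.034, -0.01]
ft_force: [-0.6, -0.8, -0.4]
width: 0.0371
```

```bash
python3 - <<'E'
from h import *
st('C'); plan([(.5991,.0015,.126,-57)],0.15,.012)
E
```

```text
30.25 [0.5986 0.0017 0.1224] yaw -56.43 F [-0.6 -0.8 -0.4] M [0.053 0.099 0.033] w 0.0371 q7 -1.17 off_mm [ 0.7 -0.1] Mscrew 0.034
[[0.15,0.02,-0.02,-0.12,0.11]]
```

Emit:
{"name": "carry_out", "arguments": {
  "rows": [
    [0.15, 0.02, -0.02, -0.12, 0.12],
    [1, 0, 0, 0, 0],
    [1, 0, 0, 0, 0],
    [1, 0, 0, 0, 0],
    [1, 0, 0, 0, 0],
    [1, 0, 0, 0, 0]
  ],
  "force": 38
}}

```text
time: 30.75
ee_pos: [0.5994, 0.0018, 0.1264]
eef_rot: [0.878, -0.477, 0.034, -0.01]
ft_force: [-0.6, 0.9, -4.6]
width: 0.0118
```

```bash
sed -i "s/\[k,s/[k+sys.argv[2] if len(sys.argv)>2 else k,s/" r.py; python3 r.py C 2
```

```text
30.75 yaw -57.05 M 0.005 0.005 j7 0.019 F [-0.6  0.9 -4.6] off [-0.1 -0.2] w 0.0118 q7 -1.18
```

Emit:
{"name": "carry_out", "arguments": {
  "rows": [
    [1, 0, 0, 0, 0.2],
    [1, 0, 0, 0, 0.2]
  ]
}}

```text
time: 30.92
ee_pos: [0.5993, 0.0017, 0.1264]
eef_rot: [0.869, -0.493, 0.034, -0.011]
ft_force: [1.5, -0.9, -2.1]
width: 0.012
```

```bash
python3 r.py C 2
```

```text
30.92 yaw -59.15 M 0.259 0.259 j7 0.322 F [ 1.5 -0.9 -2.1] off [-0.  -0.1] w 0.012 q7 -1.22
```

Emit:
{"name": "carry_out", "arguments": {
  "rows": [
    [1, 0, 0, 0, 0.2]
  ]
}}

```text
time: 31.0
ee_pos: [0.5993, 0.0018, 0.1264]
eef_rot: [0.865, -0.501, 0.033, -0.011]
ft_force: [1.5, -0.6, -1.0]
width: 0.0123
```

```bash
python3 r.py C 2
```

```text
31.0 yaw -60.25 M 0.273 0.273 j7 0.232 F [ 1.5 -0.6 -1. ] off [-0.  -0.2] w 0.0123 q7 -1.24
```

Emit:
{"name": "carry_out", "arguments": {
  "rows": [
    [1, 0, 0, 0, 0.2]
  ]
}}

```text
time: 31.08
ee_pos: [0.5994, 0.0017, 0.1264]
eef_rot: [0.86, -0.509, 0.033, -0.012]
ft_force: [1.3, -0.1, -1.4]
width: 0.0118
```

```bash
python3 r.py C 2
```

```text
31.08 yaw -61.36 M 0.262 0.262 j7 0.207 F [ 1.3 -0.1 -1.4] off [-0.1 -0.1] w 0.0118 q7 -1.25
```

Emit:
{"name": "carry_out", "arguments": {
  "rows": [
    [1, 0, 0, 0, 0.2]
  ]
}}

```text
time: 31.17
ee_pos: [0.5993, 0.0018, 0.1264]
eef_rot: [0.855, -0.518, 0.033, -0.012]
ft_force: [0.9, -0.7, -0.7]
width: 0.0117
```

```bash
python3 r.py C 2
```

```text
31.17 yaw -62.47 M 0.26 0.26 j7 0.192 F [ 0.9 -0.7 -0.7] off [-0.  -0.2] w 0.0117 q7 -1.27
```

Emit:
{"name": "carry_out", "arguments": {
  "rows": [
    [1, 0, 0, 0, 0.2]
  ]
}}

```text
time: 31.25
ee_pos: [0.5993, 0.0017, 0.1264]
eef_rot: [0.85, -0.526, 0.033, -0.012]
ft_force: [0.8, 0.2, -1.7]
width: 0.0122
```

```bash
python3 r.py C 2
```

```text
31.25 yaw -63.58 M 0.306 0.306 j7 0.18 F [ 0.8  0.2 -1.7] off [-0.  -0.1] w 0.0122 q7 -1.29
```

Emit:
{"name": "carry_out", "arguments": {
  "rows": [
    [1, 0, 0, 0, 0.2]
  ]
}}

```text
time: 31.33
ee_pos: [0.5994, 0.0017, 0.1264]
eef_rot: [0.845, -0.534, 0.033, -0.012]
ft_force: [1.5, -1.0, -1.2]
width: 0.0119
```

```bash
python3 r.py C 2
```

```text
31.33 yaw -64.69 M 0.246 0.245 j7 0.171 F [ 1.5 -1.  -1.2] off [-0.1 -0.1] w 0.0119 q7 -1.31
```

Emit:
{"name": "carry_out", "arguments": {
  "rows": [
    [1, 0, 0, 0, 0.2]
  ]
}}

```text
time: 31.42
ee_pos: [0.5993, 0.0017, 0.1264]
eef_rot: [0.839, -0.542, 0.033, -0.013]
ft_force: [0.1, -0.0, -0.7]
width: 0.0125
```

```bash
python3 r.py C 2
```

```text
31.42 yaw -65.8 M 0.327 0.327 j7 0.164 F [ 0.1 -0.  -0.7] off [-0.  -0.1] w 0.0125 q7 -1.33
```

Emit:
{"name": "carry_out", "arguments": {
  "rows": [
    [1, 0, 0, 0, 0.2]
  ]
}}

```text
time: 31.5
ee_pos: [0.5993, 0.0017, 0.1264]
eef_rot: [0.834, -0.55, 0.033, -0.013]
ft_force: [-0.4, -1.1, -0.9]
width: 0.0117
```

```bash
python3 r.py C 2
```

```text
31.5 yaw -66.91 M 0.314 0.314 j7 0.157 F [-0.4 -1.1 -0.9] off [-0.  -0.1] w 0.0117 q7 -1.35
```

Emit:
{"name": "carry_out", "arguments": {
  "rows": [
    [1, 0, 0, 0, 0.2],
    [1, 0, 0, 0, 0.2]
  ]
}}

```text
time: 31.67
ee_pos: [0.5993, 0.0017, 0.1264]
eef_rot: [0.823, -0.566, 0.033, -0.014]
ft_force: [1.1, -0.6, -1.3]
width: 0.0122
```

```bash
python3 r.py C 2
```

```text
31.67 yaw -69.12 M 0.36 0.36 j7 0.143 F [ 1.1 -0.6 -1.3] off [-0.  -0.1] w 0.0122 q7 -1.38
```

Emit:
{"name": "carry_out", "arguments": {
  "rows": [
    [1, 0, 0, 0, 0.2]
  ]
}}

```text
time: 31.75
ee_pos: [0.5993, 0.0017, 0.1264]
eef_rot: [0.818, -0.574, 0.032, -0.014]
ft_force: [0.4, 0.4, -1.4]
width: 0.0117
```

```bash
python3 r.py C 2
```

```text
31.75 yaw -70.23 M 0.326 0.326 j7 0.137 F [ 0.4  0.4 -1.4] off [-0.  -0.1] w 0.0117 q7 -1.4
```

Emit:
{"name": "carry_out", "arguments": {
  "rows": [
    [1, 0, 0, 0, 0.2]
  ]
}}

```text
time: 31.83
ee_pos: [0.5994, 0.0017, 0.1264]
eef_rot: [0.812, -0.582, 0.032, -0.014]
ft_force: [1.0, 0.0, -1.9]
width: 0.0122
```

```bash
python3 r.py C 2
```

```text
31.83 yaw -71.33 M 0.311 0.311 j7 0.13 F [ 1.   0.  -1.9] off [-0.1 -0.1] w 0.0122 q7 -1.42
```

Emit:
{"name": "carry_out", "arguments": {
  "rows": [
    [1, 0, 0, 0, 0.2]
  ]
}}

```text
time: 31.92
ee_pos: [0.5993, 0.0017, 0.1264]
eef_rot: [0.807, -0.59, 0.032, -0.014]
ft_force: [1.0, -0.5, -2.2]
width: 0.0115
```

```bash
python3 r.py C 2
```

```text
31.92 yaw -72.44 M 0.335 0.334 j7 0.124 F [ 1.  -0.5 -2.2] off [-0.  -0.1] w 0.0115 q7 -1.44
```

Emit:
{"name": "carry_out", "arguments": {
  "rows": [
    [1, 0, 0, 0, 0.2]
  ]
}}

```text
time: 32.0
ee_pos: [0.5993, 0.0017, 0.1264]
eef_rot: [0.801, -0.598, 0.032, -0.015]
ft_force: [1.2, -0.8, -2.2]
width: 0.0119
```

```bash
python3 r.py C 2
```

```text
32.0 yaw -73.55 M 0.379 0.379 j7 0.116 F [ 1.2 -0.8 -2.2] off [-0.  -0.1] w 0.0119 q7 -1.46
```

Emit:
{"name": "carry_out", "arguments": {
  "rows": [
    [1, 0, 0, 0, 0.2]
  ]
}}

```text
time: 32.08
ee_pos: [0.5993, 0.0017, 0.1264]
eef_rot: [0.795, -0.606, 0.032, -0.015]
ft_force: [0.6, 0.3, -1.5]
width: 0.0117
```

```bash
python3 r.py C 2
```

```text
32.08 yaw -74.65 M 0.326 0.326 j7 0.11 F [ 0.6  0.3 -1.5] off [-0.  -0.1] w 0.0117 q7 -1.48
```

Emit:
{"name": "carry_out", "arguments": {
  "rows": [
    [1, 0, 0, 0, 0.2]
  ]
}}

```text
time: 32.17
ee_pos: [0.5993, 0.0017, 0.1264]
eef_rot: [0.789, -0.613, 0.032, -0.015]
ft_force: [1.3, 0.2, -1.3]
width: 0.0121
```

```bash
python3 r.py C 2; cat >> fit.py <<'E'
# second pass: drag taken as 0.2 -> onset from mean
for k in 'ACBD':
    D=np.array([l[2:] for l in L if l[0]==k+'2'])
    if len(D)>4:
        y,m=D[3:,0],D[3:,2]; g=(m-.2).mean(); print(k,'pass2 mean yaw',y.mean().round(1),'g',g.round(3),'onset',(y.mean()+np.degrees(g/.35)).round(1),'g end',(g+.35*np.radians(y.mean()-y[-1])).round(3),'sd',(m.std()/len(m)**.5).round(3))
E
python3 fit.py
```

```text
32.17 yaw -75.76 M 0.358 0.358 j7 0.104 F [ 1.3  0.2 -1.3] off [-0.  -0.1] w 0.0121 q7 -1.5
C pass2 mean yaw -68.6 g 0.116 onset -49.6 g end 0.16 sd 0.011
```

Emit:
{"name": "carry_out", "arguments": {
  "rows": [
    [1, 0, 0, 0, 0.2],
    [1, 0, 0, 0, 0.2]
  ]
}}

```text
time: 32.33
ee_pos: [0.5993, 0.0017, 0.1264]
eef_rot: [0.777, -0.628, 0.032, -0.016]
ft_force: [1.2, -0.5, -2.0]
width: 0.0123
```

```bash
python3 r.py C 2; python3 fit.py
```

```text
32.33 yaw -77.97 M 0.385 0.385 j7 0.09 F [ 1.2 -0.5 -2. ] off [-0.  -0.1] w 0.0123 q7 -1.53
C pass2 mean yaw -69.3 g 0.121 onset -49.5 g end 0.174 sd 0.011
```

Emit:
{"name": "carry_out", "arguments": {
  "rows": [
    [0.15, 0, 0, 0, 0],
    [0.15, 0, 0, 0, 0],
    [0.15, 0, 0, 0, 0],
    [0.15, 0, 0, -0.5, 0],
    [0.15, 0, 0, -0.5, 0],
    [0.15, 0, 0, -0.4, 0]
  ]
}}

```text
time: 32.83
ee_pos: [0.5949, 0.0024, 0.1672]
eef_rot: [0.776, -0.63, 0.03, -0.015]
ft_force: [-0.6, -0.9, 0.8]
width: 0.0357
```

```bash
python3 - <<'E'
from h import *
st('C'); plan([(.4802,.0537,.167,-18)],0.15,.018)
E
```

```text
32.83 [0.5949 0.0024 0.1672] yaw -78.12 F [-0.6 -0.9  0.8] M [-0.008  0.072 -0.04 ] w 0.0357 q7 -1.52 off_mm [ 4.4 -0.8] Mscrew -0.036
[[0.15,-0.19,0.26,-0.02,-0.92],[0.15,-0.21,0.24,-0.02,-0.92],[0.15,-0.23,0.23,-0.02,-0.92],[0.15,-0.25,0.21,-0.02,-0.92],[0.15,-0.26,0.19,-0.02,-0.92],[0.15,-0.28,0.16,-0.02,-0.92],[0.15,-0.29,0.14,-0.02,-0.92],[0.15,-0.3,0.12,-0.01,-0.92],[0.15,-0.31,0.09,-0.01,-0.92],[0.15,-0.31,0.07,-0.01,-0.92],[0.15,-0.32,0.04,-0.01,-0.92],[0.15,-0.32,0.02,-0.01,-0.92],[0.15,-0.32,-0.01,-0.01,-0.92]]
```

Emit:
{"name": "carry_out", "arguments": {
  "rows": [
    [0.15, -0.19, 0.26, -0.02, -0.92],
    [0.15, -0.21, 0.24, -0.02, -0.92],
    [0.15, -0.23, 0.23, -0.02, -0.92],
    [0.15, -0.25, 0.21, -0.02, -0.92],
    [0.15, -0.26, 0.19, -0.02, -0.92],
    [0.15, -0.28, 0.16, -0.02, -0.92],
    [0.15, -0.29, 0.14, -0.02, -0.92],
    [0.15, -0.3, 0.12, -0.01, -0.92],
    [0.15, -0.31, 0.09, -0.01, -0.92],
    [0.15, -0.31, 0.07, -0.01, -0.92],
    [0.15, -0.32, 0.04, -0.01, -0.92],
    [0.15, -0.32, 0.02, -0.01, -0.92],
    [0.15, -0.15, 0, 0, -0.6],
    [0.15, 0, 0, 0, 0],
    [0.15, 0, 0, 0, 0]
  ]
}}

```text
time: 34.08
ee_pos: [0.4824, 0.0526, 0.174]
eef_rot: [0.988, -0.148, 0.04, 0.002]
ft_force: [0.3, -0.1, -0.5]
width: 0.037
```

```bash
python3 - <<'E'
from h import *
camera('top'); st('A'); plan([(.4802,.0537,.160,-16.4),(.4802,.0537,.126,-16.4)],0.15,.012)
E
```

```text
34.13 [0.4825 0.0527 0.174 ] yaw -17.11 F [ 0.2 -0.7 -0.8] M [-0.049  0.034  0.024] w 0.0372 q7 -0.55 off_mm [-2.8 -0.3] Mscrew 0.022
[[0.15,-0.06,-0.0,0.23,-0.07],[0.15,-0.06,-0.0,0.23,-0.07],[0.15,-0.03,0.0,0.38,0.0],[0.15,-0.03,0.0,0.38,0.0],[0.15,-0.03,0.0,0.38,0.0]]
```

Emit:
{"name": "carry_out", "arguments": {
  "rows": [
    [0.15, -0.05, 0, 0.22, -0.06],
    [0.15, -0.06, 0, 0.22, -0.06],
    [0.15, -0.03, 0, 0.36, 0],
    [0.15, -0.03, 0, 0.36, 0],
    [0.15, -0.03, 0, 0.32, 0],
    [0.15, 0, 0, 0, 0]
  ]
}}

```text
time: 34.63
ee_pos: [0.4808, 0.0531, 0.1242]
eef_rot: [0.988, -0.146, 0.04, 0.002]
ft_force: [0.1, -0.1, -0.8]
width: 0.0369
```

```bash
python3 - <<'E'
from h import *
st('A'); plan([(.4802,.0537,.126,-16.4)],0.15,.012)
E
```

```text
34.63 [0.4808 0.0531 0.1242] yaw -16.83 F [ 0.1 -0.1 -0.8] M [-0.049  0.103  0.01 ] w 0.0369 q7 -0.58 off_mm [-1.1 -0.7] Mscrew 0.009
[[0.15,-0.02,-0.01,-0.06,-0.09]]
```

Emit:
{"name": "carry_out", "arguments": {
  "rows": [
    [0.15, -0.03, -0.01, -0.06, -0.09],
    [1, 0, 0, 0, 0],
    [1, 0, 0, 0, 0],
    [1, 0, 0, 0, 0],
    [1, 0, 0, 0, 0],
    [1, 0, 0, 0, 0]
  ]
}}

```text
time: 35.13
ee_pos: [0.4802, 0.0538, 0.1261]
eef_rot: [0.989, -0.142, 0.04, 0.002]
ft_force: [2.0, -0.7, -6.4]
width: 0.0122
```

```bash
python3 r.py A 2
```

```text
35.13 yaw -16.36 M 0.139 0.135 j7 -0.132 F [ 2.  -0.7 -6.4] off [-0.5 -1.4] w 0.0122 q7 -0.57
```

Emit:
{"name": "carry_out", "arguments": {
  "rows": [
    [1, 0, 0, 0, 0.2],
    [1, 0, 0, 0, 0.2]
  ]
}}

```text
time: 35.3
ee_pos: [0.4802, 0.0537, 0.1261]
eef_rot: [0.986, -0.16, 0.04, 0.001]
ft_force: [2.4, 1.0, -2.4]
width: 0.012
```

```bash
python3 r.py A 2
```

```text
35.3 yaw -18.45 M 0.275 0.272 j7 0.321 F [ 2.4  1.  -2.4] off [-0.5 -1.3] w 0.012 q7 -0.6
```

Emit:
{"name": "carry_out", "arguments": {
  "rows": [
    [1, 0, 0, 0, 0.2]
  ]
}}

```text
time: 35.38
ee_pos: [0.4802, 0.0537, 0.1261]
eef_rot: [0.985, -0.169, 0.04, 0.0]
ft_force: [2.6, -1.0, -2.4]
width: 0.012
```

```bash
python3 r.py A 2
```

```text
35.38 yaw -19.55 M 0.321 0.318 j7 0.239 F [ 2.6 -1.  -2.4] off [-0.5 -1.3] w 0.012 q7 -0.62
```

Emit:
{"name": "carry_out", "arguments": {
  "rows": [
    [1, 0, 0, 0, 0.2]
  ]
}}

```text
time: 35.47
ee_pos: [0.4802, 0.0537, 0.1261]
eef_rot: [0.983, -0.179, 0.04, 0.0]
ft_force: [2.5, 0.2, -2.1]
width: 0.0122
```

```bash
python3 r.py A 2
```

```text
35.47 yaw -20.67 M 0.291 0.288 j7 0.205 F [ 2.5  0.2 -2.1] off [-0.5 -1.3] w 0.0122 q7 -0.64
```

Emit:
{"name": "carry_out", "arguments": {
  "rows": [
    [1, 0, 0, 0, 0.2]
  ]
}}

```text
time: 35.55
ee_pos: [0.4802, 0.0537, 0.1261]
eef_rot: [0.981, -0.189, 0.04, -0.0]
ft_force: [1.9, -1.1, -2.3]
width: 0.0124
```

```bash
python3 r.py A 2
```

```text
35.55 yaw -21.79 M 0.329 0.326 j7 0.186 F [ 1.9 -1.1 -2.3] off [-0.5 -1.3] w 0.0124 q7 -0.66
```

Emit:
{"name": "carry_out", "arguments": {
  "rows": [
    [1, 0, 0, 0, 0.2]
  ]
}}

```text
time: 35.63
ee_pos: [0.4802, 0.0537, 0.1261]
eef_rot: [0.979, -0.198, 0.04, -0.001]
ft_force: [1.6, -0.9, -1.9]
width: 0.0122
```

```bash
python3 r.py A 2
```

```text
35.63 yaw -22.9 M 0.32 0.318 j7 0.174 F [ 1.6 -0.9 -1.9] off [-0.5 -1.3] w 0.0122 q7 -0.68
```

Emit:
{"name": "carry_out", "arguments": {
  "rows": [
    [1, 0, 0, 0, 0.2]
  ]
}}

```text
time: 35.72
ee_pos: [0.4802, 0.0537, 0.1261]
eef_rot: [0.977, -0.208, 0.04, -0.001]
ft_force: [2.1, 0.2, -3.0]
width: 0.0122
```

```bash
python3 r.py A 2
```

```text
35.72 yaw -24.01 M 0.301 0.298 j7 0.165 F [ 2.1  0.2 -3. ] off [-0.5 -1.3] w 0.0122 q7 -0.7
```

Emit:
{"name": "carry_out", "arguments": {
  "rows": [
    [1, 0, 0, 0, 0.2]
  ]
}}

```text
time: 35.8
ee_pos: [0.4802, 0.0537, 0.1261]
eef_rot: [0.975, -0.217, 0.04, -0.001]
ft_force: [1.8, -0.1, -1.7]
width: 0.0121
```

```bash
python3 r.py A 2
```

```text
35.8 yaw -25.13 M 0.342 0.34 j7 0.157 F [ 1.8 -0.1 -1.7] off [-0.5 -1.3] w 0.0121 q7 -0.72
```

Emit:
{"name": "carry_out", "arguments": {
  "rows": [
    [1, 0, 0, 0, 0.2]
  ]
}}

```text
time: 35.88
ee_pos: [0.4802, 0.0537, 0.1261]
eef_rot: [0.973, -0.226, 0.04, -0.002]
ft_force: [2.0, -0.5, -1.4]
width: 0.0122
```

```bash
python3 r.py A 2
```

```text
35.88 yaw -26.24 M 0.305 0.302 j7 0.151 F [ 2.  -0.5 -1.4] off [-0.5 -1.3] w 0.0122 q7 -0.74
```

Emit:
{"name": "carry_out", "arguments": {
  "rows": [
    [1, 0, 0, 0, 0.2],
    [1, 0, 0, 0, 0.2]
  ]
}}

```text
time: 36.05
ee_pos: [0.4802, 0.0537, 0.1261]
eef_rot: [0.969, -0.245, 0.04, -0.002]
ft_force: [2.4, -0.6, -1.7]
width: 0.0122
```

```bash
python3 r.py A 2; python3 fit.py
```

```text
36.05 yaw -28.46 M 0.394 0.39 j7 0.138 F [ 2.4 -0.6 -1.7] off [-0.5 -1.3] w 0.0122 q7 -0.78
A pass2 mean yaw -24.2 g 0.123 onset -4.0 g end 0.149 sd 0.012
C pass2 mean yaw -69.3 g 0.121 onset -49.5 g end 0.174 sd 0.011
```

Emit:
{"name": "carry_out", "arguments": {
  "rows": [
    [1, 0, 0, 0, 0.2]
  ]
}}

```text
time: 36.13
ee_pos: [0.4802, 0.0537, 0.1261]
eef_rot: [0.966, -0.255, 0.04, -0.003]
ft_force: [2.4, -0.2, -2.4]
width: 0.0124
```

```bash
python3 r.py A 2
```

```text
36.13 yaw -29.57 M 0.316 0.313 j7 0.131 F [ 2.4 -0.2 -2.4] off [-0.5 -1.3] w 0.0124 q7 -0.8
```

Emit:
{"name": "carry_out", "arguments": {
  "rows": [
    [1, 0, 0, 0, 0.2]
  ]
}}

```text
time: 36.22
ee_pos: [0.4802, 0.0537, 0.1261]
eef_rot: [0.964, -0.264, 0.04, -0.003]
ft_force: [2.5, -0.3, -2.3]
width: 0.0118
```

```bash
python3 r.py A 2
```

```text
36.22 yaw -30.68 M 0.3 0.297 j7 0.125 F [ 2.5 -0.3 -2.3] off [-0.5 -1.3] w 0.0118 q7 -0.82
```

Emit:
{"name": "carry_out", "arguments": {
  "rows": [
    [1, 0, 0, 0, 0.2]
  ]
}}

```text
time: 36.3
ee_pos: [0.4802, 0.0537, 0.1261]
eef_rot: [0.961, -0.273, 0.04, -0.004]
ft_force: [2.3, 0.0, -2.3]
width: 0.0123
```

```bash
python3 r.py A 2
```

```text
36.3 yaw -31.8 M 0.339 0.336 j7 0.118 F [ 2.3  0.  -2.3] off [-0.5 -1.3] w 0.0123 q7 -0.84
```

Emit:
{"name": "carry_out", "arguments": {
  "rows": [
    [1, 0, 0, 0, 0.2]
  ]
}}

```text
time: 36.38
ee_pos: [0.4802, 0.0537, 0.1261]
eef_rot: [0.958, -0.282, 0.04, -0.004]
ft_force: [2.4, 0.0, -1.4]
width: 0.0122
```

```bash
python3 r.py A 2; python3 fit.py
```

```text
36.38 yaw -32.9 M 0.314 0.311 j7 0.111 F [ 2.4  0.  -1.4] off [-0.5 -1.3] w 0.0122 q7 -0.85
A pass2 mean yaw -26.7 g 0.12 onset -7.1 g end 0.157 sd 0.008
C pass2 mean yaw -69.3 g 0.121 onset -49.5 g end 0.174 sd 0.011
```

Emit:
{"name": "carry_out", "arguments": {
  "rows": [
    [0.15, 0, 0, 0, 0],
    [0.15, 0, 0, 0, 0],
    [0.15, 0, 0, 0, 0],
    [0.15, 0, 0, -0.5, 0],
    [0.15, 0, 0, -0.5, 0],
    [0.15, 0, 0, -0.4, 0]
  ]
}}

```text
time: 36.88
ee_pos: [0.4753, 0.0542, 0.1672]
eef_rot: [0.958, -0.284, 0.037, -0.004]
ft_force: [0.0, 0.6, -0.0]
width: 0.0356
```

```bash
python3 - <<'E'
from h import *
st('A'); plan([(.5140,-.0320,.165,40)],0.15,.018)
E
```

```text
36.88 [0.4753 0.0542 0.1672] yaw -33.07 F [ 0.   0.6 -0. ] M [-0.04   0.029 -0.039] w 0.0356 q7 -0.83 off_mm [ 4.4 -1.8] Mscrew -0.041
[[0.15,0.18,0.11,0.01,-0.97],[0.15,0.17,0.13,0.01,-0.97],[0.15,0.15,0.14,0.01,-0.97],[0.15,0.14,0.15,0.01,-0.97],[0.15,0.13,0.17,0.01,-0.97],[0.15,0.11,0.18,0.01,-0.97],[0.15,0.1,0.19,0.01,-0.97],[0.15,0.08,0.19,0.01,-0.97],[0.15,0.07,0.2,0.0,-0.97],[0.15,0.05,0.2,0.0,-0.97],[0.15,0.03,0.21,0.0,-0.97],[0.15,0.01,0.21,-0.0,-0.97],[0.15,-0.0,0.21,-0.0,-0.97],[0.15,-0.02,0.21,-0.0,-0.97],[0.15,-0.04,0.21,-0.0,-0.97]]
```

Emit:
{"name": "carry_out", "arguments": {
  "rows": [
    [0.15, 0.18, 0.11, 0.01, -0.97],
    [0.15, 0.17, 0.13, 0.01, -0.97],
    [0.15, 0.15, 0.14, 0.01, -0.97],
    [0.15, 0.14, 0.15, 0.01, -0.97],
    [0.15, 0.13, 0.17, 0.01, -0.97],
    [0.15, 0.11, 0.18, 0.01, -0.97],
    [0.15, 0.1, 0.19, 0.01, -0.97],
    [0.15, 0.08, 0.19, 0.01, -0.97],
    [0.15, 0.07, 0.2, 0, -0.97],
    [0.15, 0.05, 0.2, 0, -0.97],
    [0.15, 0.03, 0.21, 0, -0.97],
    [0.15, 0.01, 0.21, 0, -0.97],
    [0.15, 0, 0.21, 0, -0.97],
    [0.15, -0.02, 0.21, 0, -0.97],
    [0.15, -0.02, 0.1, 0, -0.6],
    [0.15, 0, 0, 0, 0],
    [0.15, 0, 0, 0, 0]
  ]
}}

```text
time: 38.3
ee_pos: [0.5181, -0.0313, 0.1752]
eef_rot: [0.935, 0.353, 0.036, 0.021]
ft_force: [-0.0, -0.8, 0.1]
width: 0.0373
```

```bash
python3 - <<'E'
from h import *
camera('top'); st('B'); plan([(.5140,-.0320,.160,42),(.5140,-.0320,.126,42)],0.15,.012)
E
```

```text
38.35 [ 0.5181 -0.0313  0.1752] yaw 41.46 F [-0.2 -0.5 -0.2] M [ 0.003 -0.039  0.038] w 0.0371 q7 0.64 off_mm [-4.  -1.5] Mscrew 0.036
[[0.15,-0.07,-0.05,0.25,-0.05],[0.15,-0.07,-0.05,0.25,-0.05],[0.15,-0.02,-0.02,0.38,0.0],[0.15,-0.02,-0.02,0.38,0.0],[0.15,-0.02,-0.02,0.38,0.0]]
```

Emit:
{"name": "carry_out", "arguments": {
  "rows": [
    [0.15, -0.06, -0.05, 0.22, -0.05],
    [0.15, -0.06, -0.05, 0.22, -0.05],
    [0.15, -0.02, -0.02, 0.36, 0],
    [0.15, -0.02, -0.02, 0.36, 0],
    [0.15, -0.02, -0.02, 0.34, 0],
    [0.15, 0, 0, 0, 0]
  ]
}}

```text
time: 38.85
ee_pos: [0.5132, -0.0306, 0.1244]
eef_rot: [0.934, 0.356, 0.036, 0.021]
ft_force: [-1.0, 0.1, 0.2]
width: 0.0371
```

```bash
python3 - <<'E'
from h import *
st('B'); plan([(.5140,-.0320,.126,42)],0.15,.012)
E
```

```text
38.85 [ 0.5132 -0.0306  0.1244] yaw 41.82 F [-1.   0.1  0.2] M [ 0.094  0.008 -0.003] w 0.0371 q7 0.63 off_mm [ 0.9 -2.2] Mscrew -0.001
[[0.15,-0.01,0.06,-0.05,-0.04]]
```

Emit:
{"name": "carry_out", "arguments": {
  "rows": [
    [0.15, -0.01, 0.06, -0.05, -0.04],
    [1, 0, 0, 0, 0],
    [1, 0, 0, 0, 0],
    [1, 0, 0, 0, 0],
    [1, 0, 0, 0, 0],
    [1, 0, 0, 0, 0]
  ]
}}

```text
time: 39.35
ee_pos: [0.5142, -0.0322, 0.1259]
eef_rot: [0.933, 0.358, 0.035, 0.02]
ft_force: [-1.7, -1.6, -2.0]
width: 0.0117
```

```bash
python3 r.py B 2
```

```text
39.35 yaw 42.03 M 0.294 0.295 j7 -0.172 F [-1.7 -1.6 -2. ] off [-0.1 -0.6] w 0.0117 q7 0.63
```

Emit:
{"name": "carry_out", "arguments": {
  "rows": [
    [1, 0, 0, 0, 0.2],
    [1, 0, 0, 0, 0.2]
  ]
}}

```text
time: 39.52
ee_pos: [0.5142, -0.0323, 0.1259]
eef_rot: [0.939, 0.341, 0.036, 0.02]
ft_force: [1.3, -0.4, -2.0]
width: 0.0118
```

```bash
python3 r.py B 2
```

```text
39.52 yaw 39.97 M 0.321 0.32 j7 0.282 F [ 1.3 -0.4 -2. ] off [-0.1 -0.5] w 0.0118 q7 0.6
```

Emit:
{"name": "carry_out", "arguments": {
  "rows": [
    [1, 0, 0, 0, 0.2]
  ]
}}

```text
time: 39.6
ee_pos: [0.5142, -0.0323, 0.126]
eef_rot: [0.942, 0.332, 0.036, 0.02]
ft_force: [1.2, 0.6, -1.4]
width: 0.0119
```

```bash
python3 r.py B 2
```

```text
39.6 yaw 38.87 M 0.216 0.216 j7 0.238 F [ 1.2  0.6 -1.4] off [-0.1 -0.5] w 0.0119 q7 0.58
```

Emit:
{"name": "carry_out", "arguments": {
  "rows": [
    [1, 0, 0, 0, 0.2]
  ]
}}

```text
time: 39.68
ee_pos: [0.5142, -0.0323, 0.1259]
eef_rot: [0.946, 0.323, 0.036, 0.019]
ft_force: [1.4, -0.0, -1.1]
width: 0.0119
```

```bash
python3 r.py B 2
```

```text
39.68 yaw 37.77 M 0.217 0.216 j7 0.195 F [ 1.4 -0.  -1.1] off [-0.1 -0.5] w 0.0119 q7 0.56
```

Emit:
{"name": "carry_out", "arguments": {
  "rows": [
    [1, 0, 0, 0, 0.2]
  ]
}}

```text
time: 39.77
ee_pos: [0.5141, -0.0323, 0.1259]
eef_rot: [0.949, 0.314, 0.036, 0.019]
ft_force: [1.3, 0.1, -2.9]
width: 0.0119
```

```bash
python3 r.py B 2
```

```text
39.77 yaw 36.67 M 0.241 0.24 j7 0.176 F [ 1.3  0.1 -2.9] off [-0.  -0.5] w 0.0119 q7 0.54
```

Emit:
{"name": "carry_out", "arguments": {
  "rows": [
    [1, 0, 0, 0, 0.2]
  ]
}}

```text
time: 39.85
ee_pos: [0.5141, -0.0323, 0.1259]
eef_rot: [0.952, 0.304, 0.036, 0.019]
ft_force: [1.4, -0.8, -1.4]
width: 0.0116
```

```bash
python3 r.py B 2
```

```text
39.85 yaw 35.56 M 0.308 0.308 j7 0.164 F [ 1.4 -0.8 -1.4] off [-0.  -0.5] w 0.0116 q7 0.52
```

Emit:
{"name": "carry_out", "arguments": {
  "rows": [
    [1, 0, 0, 0, 0.2]
  ]
}}

```text
time: 39.93
ee_pos: [0.5141, -0.0323, 0.1259]
eef_rot: [0.955, 0.295, 0.036, 0.019]
ft_force: [0.2, 0.5, -1.0]
width: 0.0119
```

```bash
python3 r.py B 2
```

```text
39.93 yaw 34.45 M 0.321 0.321 j7 0.155 F [ 0.2  0.5 -1. ] off [-0.  -0.5] w 0.0119 q7 0.5
```

Emit:
{"name": "carry_out", "arguments": {
  "rows": [
    [1, 0, 0, 0, 0.2]
  ]
}}

```text
time: 40.02
ee_pos: [0.5141, -0.0324, 0.1259]
eef_rot: [0.957, 0.286, 0.037, 0.018]
ft_force: [0.6, -0.6, -1.4]
width: 0.0119
```

```bash
python3 r.py B 2
```

```text
40.02 yaw 33.34 M 0.298 0.298 j7 0.147 F [ 0.6 -0.6 -1.4] off [-0.  -0.4] w 0.0119 q7 0.48
```

Emit:
{"name": "carry_out", "arguments": {
  "rows": [
    [1, 0, 0, 0, 0.2]
  ]
}}

```text
time: 40.1
ee_pos: [0.5141, -0.0323, 0.1259]
eef_rot: [0.96, 0.277, 0.037, 0.018]
ft_force: [1.9, -0.5, -1.7]
width: 0.0122
```

```bash
python3 r.py B 2
```

```text
40.1 yaw 32.23 M 0.335 0.334 j7 0.14 F [ 1.9 -0.5 -1.7] off [-0.  -0.5] w 0.0122 q7 0.46
```

Emit:
{"name": "carry_out", "arguments": {
  "rows": [
    [1, 0, 0, 0, 0.2],
    [1, 0, 0, 0, 0.2]
  ]
}}

```text
time: 40.27
ee_pos: [0.5141, -0.0324, 0.1259]
eef_rot: [0.965, 0.258, 0.037, 0.017]
ft_force: [0.8, 0.1, -1.2]
width: 0.0117
```

```bash
python3 r.py B 2; python3 fit.py
```

```text
40.27 yaw 30.01 M 0.322 0.321 j7 0.127 F [ 0.8  0.1 -1.2] off [-0.  -0.4] w 0.0117 q7 0.43
A pass2 mean yaw -26.7 g 0.12 onset -7.1 g end 0.157 sd 0.008
C pass2 mean yaw -69.3 g 0.121 onset -49.5 g end 0.174 sd 0.011
B pass2 mean yaw 34.3 g 0.091 onset 49.2 g end 0.117 sd 0.016
```

Emit:
{"name": "carry_out", "arguments": {
  "rows": [
    [1, 0, 0, 0, 0.2],
    [1, 0, 0, 0, 0.2]
  ]
}}

```text
time: 40.43
ee_pos: [0.5141, -0.0324, 0.1259]
eef_rot: [0.97, 0.239, 0.037, 0.016]
ft_force: [1.1, -0.1, -1.8]
width: 0.0118
```

```bash
python3 r.py B 2
```

```text
40.43 yaw 27.79 M 0.304 0.304 j7 0.113 F [ 1.1 -0.1 -1.8] off [ 0.  -0.4] w 0.0118 q7 0.39
```

Emit:
{"name": "carry_out", "arguments": {
  "rows": [
    [1, 0, 0, 0, 0.2]
  ]
}}

```text
time: 40.52
ee_pos: [0.5141, -0.0324, 0.1259]
eef_rot: [0.972, 0.23, 0.038, 0.016]
ft_force: [-0.5, -0.6, -0.8]
width: 0.0123
```

```bash
python3 r.py B 2
```

```text
40.52 yaw 26.69 M 0.351 0.352 j7 0.107 F [-0.5 -0.6 -0.8] off [ 0.  -0.4] w 0.0123 q7 0.37
```

Emit:
{"name": "carry_out", "arguments": {
  "rows": [
    [1, 0, 0, 0, 0.2]
  ]
}}

```text
time: 40.6
ee_pos: [0.514, -0.0324, 0.1259]
eef_rot: [0.975, 0.22, 0.038, 0.016]
ft_force: [1.0, -0.4, -1.4]
width: 0.012
```

```bash
python3 r.py B 2
```

```text
40.6 yaw 25.57 M 0.313 0.313 j7 0.1 F [ 1.  -0.4 -1.4] off [ 0.1 -0.4] w 0.012 q7 0.35
```

Emit:
{"name": "carry_out", "arguments": {
  "rows": [
    [1, 0, 0, 0, 0.2]
  ]
}}

```text
time: 40.68
ee_pos: [0.514, -0.0324, 0.1259]
eef_rot: [0.977, 0.211, 0.038, 0.015]
ft_force: [0.5, -0.4, -2.3]
width: 0.0118
```

```bash
python3 r.py B 2; python3 fit.py
```

```text
40.68 yaw 24.47 M 0.354 0.354 j7 0.093 F [ 0.5 -0.4 -2.3] off [ 0.1 -0.4] w 0.0118 q7 0.33
A pass2 mean yaw -26.7 g 0.12 onset -7.1 g end 0.157 sd 0.008
C pass2 mean yaw -69.3 g 0.121 onset -49.5 g end 0.174 sd 0.011
B pass2 mean yaw 31.3 g 0.105 onset 48.6 g end 0.147 sd 0.012
```

Emit:
{"name": "carry_out", "arguments": {
  "rows": [
    [0.15, 0, 0, 0, 0],
    [0.15, 0, 0, 0, 0],
    [0.15, 0, 0, 0, 0],
    [0.15, 0, 0, -0.5, 0],
    [0.15, 0, 0, -0.5, 0],
    [0.15, 0, 0, -0.4, 0]
  ]
}}

```text
time: 41.18
ee_pos: [0.5094, -0.0315, 0.167]
eef_rot: [0.977, 0.209, 0.036, 0.014]
ft_force: [-0.2, 0.7, -0.4]
width: 0.0359
```

```bash
python3 - <<'E'
from h import *
st('B'); plan([(.5640,.0865,.165,74)],0.15,.018)
E
```

```text
41.18 [ 0.5094 -0.0315  0.167 ] yaw 24.23 F [-0.2  0.7 -0.4] M [-0.041 -0.126  0.027] w 0.0359 q7 0.35 off_mm [ 4.7 -1.3] Mscrew 0.024
[[0.15,0.33,-0.28,0.02,-1.0],[0.15,0.35,-0.26,0.02,-1.0],[0.15,0.37,-0.22,0.02,-1.0],[0.15,0.39,-0.19,0.02,-1.0],[0.15,0.4,-0.16,0.03,-1.0],[0.15,0.42,-0.12,0.03,-1.0],[0.15,0.42,-0.08,0.03,-1.0],[0.15,0.43,-0.05,0.03,-1.0],[0.15,0.43,-0.01,0.03,-1.0],[0.15,0.43,0.03,0.04,-1.0]]
```

Emit:
{"name": "carry_out", "arguments": {
  "rows": [
    [0.15, 0.33, -0.28, 0.02, -1],
    [0.15, 0.35, -0.26, 0.02, -1],
    [0.15, 0.37, -0.22, 0.02, -1],
    [0.15, 0.39, -0.19, 0.02, -1],
    [0.15, 0.4, -0.16, 0.03, -1],
    [0.15, 0.42, -0.12, 0.03, -1],
    [0.15, 0.42, -0.08, 0.03, -1],
    [0.15, 0.43, -0.05, 0.03, -1],
    [0.15, 0.38, 0, 0.03, -0.9],
    [0.15, 0.2, 0.03, 0, -0.9],
    [0.15, 0, 0, 0, 0],
    [0.15, 0, 0, 0, 0]
  ]
}}

```text
time: 42.18
ee_pos: [0.565, 0.0832, 0.1683]
eef_rot: [0.792, 0.609, 0.031, 0.03]
ft_force: [0.6, 0.2, -0.3]
width: 0.0371
```

```bash
python3 - <<'E'
from h import *
camera('top'); st('D'); plan([(.5651,.0873,.160,75.4),(.5651,.0873,.126,75.4)],0.15,.012)
E
```

```text
42.23 [0.5649 0.083  0.1684] yaw 75.13 F [0.  0.6 0.9] M [ 0.062 -0.034 -0.011] w 0.0372 q7 0.96 off_mm [-0.   3.8] Mscrew -0.011
[[0.15,0.14,-0.06,0.28,-0.05],[0.15,-0.0,-0.03,0.38,0.0],[0.15,-0.0,-0.03,0.38,0.0],[0.15,-0.0,-0.03,0.38,0.0]]
```

Emit:
{"name": "carry_out", "arguments": {
  "rows": [
    [0.15, 0.07, -0.03, 0.12, -0.03],
    [0.15, 0.07, -0.03, 0.12, -0.03],
    [0.15, 0, -0.03, 0.36, 0],
    [0.15, 0, -0.03, 0.36, 0],
    [0.15, 0, -0.03, 0.34, 0],
    [0.15, 0, 0, 0, 0]
  ]
}}

```text
time: 42.73
ee_pos: [0.5643, 0.0857, 0.1249]
eef_rot: [0.793, 0.607, 0.03, 0.03]
ft_force: [0.6, -1.0, -0.5]
width: 0.037
```

```bash
python3 - <<'E'
from h import *
st('D'); plan([(.5651,.0873,.126,75.4)],0.15,.012)
E
```

```text
42.73 [0.5643 0.0857 0.1249] yaw 74.89 F [ 0.6 -1.  -0.5] M [ 0.106  0.025 -0.001] w 0.037 q7 0.92 off_mm [0.6 1.1] Mscrew 0.000
[[0.15,0.06,0.01,-0.03,-0.1]]
```

Emit:
{"name": "carry_out", "arguments": {
  "rows": [
    [0.15, 0.05, 0.01, -0.03, -0.1],
    [1, 0, 0, 0, 0],
    [1, 0, 0, 0, 0],
    [1, 0, 0, 0, 0],
    [1, 0, 0, 0, 0],
    [1, 0, 0, 0, 0]
  ]
}}

```text
time: 43.23
ee_pos: [0.5649, 0.0874, 0.1255]
eef_rot: [0.791, 0.611, 0.03, 0.03]
ft_force: [3.4, 7.7, -7.8]
width: 0.0113
```

```bash
python3 r.py D 2
```

```text
43.23 yaw 75.43 M 0.44 0.438 j7 -0.124 F [ 3.4  7.7 -7.8] off [-0.  -0.6] w 0.0113 q7 0.93
```

Emit:
{"name": "carry_out", "arguments": {
  "rows": [
    [1, 0, 0, 0, 0.2],
    [1, 0, 0, 0, 0.2]
  ]
}}

```text
time: 43.4
ee_pos: [0.5649, 0.0875, 0.1254]
eef_rot: [0.801, 0.597, 0.031, 0.03]
ft_force: [0.6, 1.0, -1.6]
width: 0.012
```

```bash
python3 r.py D 2
```

```text
43.4 yaw 73.38 M 0.285 0.284 j7 0.261 F [ 0.6  1.  -1.6] off [-0.  -0.7] w 0.012 q7 0.89
```

Emit:
{"name": "carry_out", "arguments": {
  "rows": [
    [1, 0, 0, 0, 0.2]
  ]
}}

```text
time: 43.48
ee_pos: [0.5649, 0.0876, 0.1254]
eef_rot: [0.807, 0.589, 0.031, 0.029]
ft_force: [1.0, 1.1, -2.2]
width: 0.0117
```

```bash
python3 r.py D 2
```

```text
43.48 yaw 72.29 M 0.26 0.259 j7 0.225 F [ 1.   1.1 -2.2] off [-0.  -0.8] w 0.0117 q7 0.88
```

Emit:
{"name": "carry_out", "arguments": {
  "rows": [
    [1, 0, 0, 0, 0.2]
  ]
}}

```text
time: 43.57
ee_pos: [0.5649, 0.0875, 0.1254]
eef_rot: [0.813, 0.581, 0.031, 0.029]
ft_force: [1.2, 1.4, -2.5]
width: 0.0113
```

```bash
python3 r.py D 2
```

```text
43.57 yaw 71.19 M 0.312 0.311 j7 0.191 F [ 1.2  1.4 -2.5] off [-0.  -0.7] w 0.0113 q7 0.86
```

Emit:
{"name": "carry_out", "arguments": {
  "rows": [
    [1, 0, 0, 0, 0.2]
  ]
}}

```text
time: 43.65
ee_pos: [0.5649, 0.0875, 0.1254]
eef_rot: [0.818, 0.573, 0.032, 0.029]
ft_force: [1.9, 0.2, -2.6]
width: 0.012
```

```bash
python3 r.py D 2
```

```text
43.65 yaw 70.08 M 0.284 0.283 j7 0.172 F [ 1.9  0.2 -2.6] off [-0.  -0.7] w 0.012 q7 0.84
```

Emit:
{"name": "carry_out", "arguments": {
  "rows": [
    [1, 0, 0, 0, 0.2]
  ]
}}

```text
time: 43.73
ee_pos: [0.5649, 0.0876, 0.1255]
eef_rot: [0.824, 0.565, 0.032, 0.029]
ft_force: [1.7, 0.5, -1.6]
width: 0.0117
```

```bash
python3 r.py D 2
```

```text
43.73 yaw 68.98 M 0.277 0.276 j7 0.158 F [ 1.7  0.5 -1.6] off [-0.  -0.8] w 0.0117 q7 0.82
```

Emit:
{"name": "carry_out", "arguments": {
  "rows": [
    [1, 0, 0, 0, 0.2]
  ]
}}

```text
time: 43.82
ee_pos: [0.5649, 0.0876, 0.1255]
eef_rot: [0.829, 0.557, 0.032, 0.028]
ft_force: [1.5, 0.6, -2.2]
width: 0.0116
```

```bash
python3 r.py D 2
```

```text
43.82 yaw 67.87 M 0.364 0.363 j7 0.148 F [ 1.5  0.6 -2.2] off [-0.  -0.8] w 0.0116 q7 0.8
```

Emit:
{"name": "carry_out", "arguments": {
  "rows": [
    [1, 0, 0, 0, 0.2]
  ]
}}

```text
time: 43.9
ee_pos: [0.5649, 0.0876, 0.1254]
eef_rot: [0.834, 0.549, 0.032, 0.028]
ft_force: [0.9, 1.4, -1.4]
width: 0.0116
```

```bash
python3 r.py D 2
```

```text
43.9 yaw 66.77 M 0.365 0.364 j7 0.14 F [ 0.9  1.4 -1.4] off [-0.  -0.8] w 0.0116 q7 0.78
```

Emit:
{"name": "carry_out", "arguments": {
  "rows": [
    [1, 0, 0, 0, 0.2]
  ]
}}

```text
time: 43.98
ee_pos: [0.5649, 0.0876, 0.1255]
eef_rot: [0.84, 0.541, 0.033, 0.028]
ft_force: [-0.5, 0.7, -2.8]
width: 0.0115
```

```bash
python3 r.py D 2
```

```text
43.98 yaw 65.67 M 0.353 0.354 j7 0.132 F [-0.5  0.7 -2.8] off [-0.  -0.8] w 0.0115 q7 0.76
```

Emit:
{"name": "carry_out", "arguments": {
  "rows": [
    [1, 0, 0, 0, 0.2],
    [1, 0, 0, 0, 0.2]
  ]
}}

```text
time: 44.15
ee_pos: [0.5649, 0.0876, 0.1254]
eef_rot: [0.85, 0.525, 0.033, 0.027]
ft_force: [1.3, 1.4, -2.2]
width: 0.0115
```

```bash
python3 r.py D 2; python3 fit.py
```

```text
44.15 yaw 63.46 M 0.331 0.33 j7 0.118 F [ 1.3  1.4 -2.2] off [-0.  -0.8] w 0.0115 q7 0.73
A pass2 mean yaw -26.7 g 0.12 onset -7.1 g end 0.157 sd 0.008
C pass2 mean yaw -69.3 g 0.121 onset -49.5 g end 0.174 sd 0.011
B pass2 mean yaw 31.3 g 0.105 onset 48.6 g end 0.147 sd 0.012
D pass2 mean yaw 67.7 g 0.126 onset 88.3 g end 0.152 sd 0.013
```

Emit:
{"name": "carry_out", "arguments": {
  "rows": [
    [1, 0, 0, 0, 0.2],
    [1, 0, 0, 0, 0.2]
  ]
}}

```text
time: 44.32
ee_pos: [0.565, 0.0876, 0.1254]
eef_rot: [0.86, 0.508, 0.034, 0.027]
ft_force: [1.5, -0.2, -2.6]
width: 0.0121
```

```bash
python3 r.py D 2
```

```text
44.32 yaw 61.25 M 0.347 0.346 j7 0.102 F [ 1.5 -0.2 -2.6] off [-0.1 -0.8] w 0.0121 q7 0.69
```

Emit:
{"name": "carry_out", "arguments": {
  "rows": [
    [1, 0, 0, 0, 0.2],
    [1, 0, 0, 0, 0.15]
  ]
}}

```text
time: 44.48
ee_pos: [0.5649, 0.0877, 0.1254]
eef_rot: [0.869, 0.494, 0.034, 0.026]
ft_force: [1.5, 0.8, -2.2]
width: 0.0116
```

```bash
python3 r.py D 2; python3 fit.py|tail -1
```

```text
44.48 yaw 59.29 M 0.369 0.368 j7 -0.111 F [ 1.5  0.8 -2.2] off [-0.  -0.9] w 0.0116 q7 0.66
D pass2 mean yaw 66.1 g 0.133 onset 87.8 g end 0.174 sd 0.011
```

Emit:
{"name": "carry_out", "arguments": {
  "rows": [
    [0.15, 0, 0, 0, 0],
    [0.15, 0, 0, 0, 0],
    [0.15, 0, 0, 0, 0],
    [0.15, 0, 0, -0.5, 0],
    [0.15, 0, 0, -0.5, 0],
    [0.15, 0, 0, -0.5, 0],
    [0.15, 0, 0, -0.7, 0],
    [0.15, 0, 0, -0.7, 0],
    [0.15, 0, 0, -0.7, 0],
    [0.15, -0.8, 0.4, 0, 0],
    [0.15, -0.9, 0.4, 0, 0],
    [0.15, -0.9, 0.4, 0, 0],
    [0.15, -0.9, 0.4, 0, 0],
    [0.15, -0.9, 0.4, 0, 0],
    [0.15, -0.9, 0.4, 0, 0],
    [0.15, -0.9, 0.4, 0, 0],
    [0.15, -0.8, 0.3, 0, 0],
    [0.15, 0, 0, 0, 0],
    [0.15, 0, 0, 0, 0],
    [0.15, 0, 0, 0, 0]
  ]
}}

```text
time: 46.15
ee_pos: [0.5246, -0.1501, 0.2421]
eef_rot: [0.87, 0.491, 0.036, 0.027]
ft_force: [-0.4, -0.2, 0.3]
width: 0.037
```

```bash
python3 - <<'E'
from h import *
camera('top'); st()
im=camera('top'); cv2.imwrite('pics/end.png',im)
e=proj('top',[[*SC[k],.138] for k in 'ABCD']); print(e.round())
for q in ('flask_a','pipette_bulb','tweezers','marker_pen'):
    print(q,[ray('top',a['xy'],0)[0].round(3).tolist() for a in pinpoint(q,'top')])
E
```

```text
46.2 [ 0.5248 -0.1495  0.2421] yaw 59.09 F [-0.7  0.3 -0.3] M [0.084 0.012 0.   ] w 0.037 q7 1.21 
[[320. 255.]
 [369. 237.]
 [350. 188.]
 [301. 206.]]
flask_a [[0.516, -0.152, 0.0], [0.58, -0.195, 0.0]]
pipette_bulb [[0.679, 0.29, 0.0]]
tweezers [[0.378, 0.193, 0.0]]
marker_pen [[0.396, -0.063, 0.0]]
```

View pics/end.png

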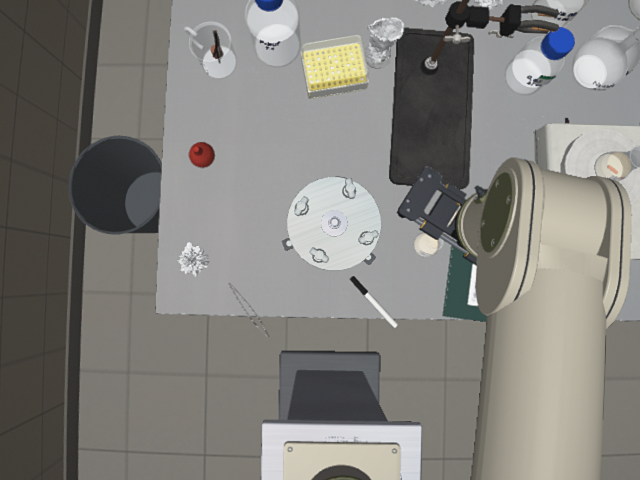

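```bash
python3 - <<'E'
from h import *
for r in silhouettes('screw_1','top'):
    ys,xs=np.nonzero(r['mask']); P=ray('top',np.c_[xs,ys],.138)[:,:2]; w,v=np.linalg.eigh(np.cov(P.T))
    print(np.round(P.mean(0),3),np.degrees(np.arctan2(v[1,1],v[0,1])).round()%180)
close_job()
E
```

```text
[0.598 0.003] 8.0
[ 0.514 -0.031] 118.0
[0.48  0.054] 60.0
[0.565 0.087] 154.0
the job is handed in; nothing more can be done
```

I closed the lid in two crisscross passes and handed the job in at about 46 s of robot time. By my torque estimates, all four screws are firmly tight and none was over-tightened. No verdict was reported.

I named the screws by position: A is nearest the robot, C is opposite it, and B and D are the other pair. The order was C, A, B, D in both passes.

| Screw | Snug pass, total torque (N m) | Tight pass, total torque (N m) |
|---|---|---|
| C | 0.24–0.28 | 0.37 |
| A | 0.26–0.28 | 0.36 |
| B | 0.27 | 0.35–0.37 |
| D | 0.27 | 0.37 |

- **Uncertainty:** Single wrist readings scattered by about ±0.03 N m, so these totals come from fitting many readings made while turning. The fits of the tight pass are good to about ±0.01 N m.
- **Readings that disagreed:** On C and A in the first pass, the joint-7 torque suggested the gasket began to grip about 7° and 5° earlier than the wrist torque did. The second pass supported the wrist torque. Either way the screws stay within the snug and tight limits.
- **Closing the jaws:** In the first pass, wrist torque readings just after gripping reached 0.5 to 0.56 N m, before any gasket contact. In the second pass they were at most 0.44 N m.
- **Tool tilt:** The tool drifted to about 4 to 5° off vertical over the job, and I could not correct it. The grip still held on every screw.
- **Final check:** In the last picture, the bars stood within about 5° of where I left them, so I saw no spring-back. The flasks, bulb, tweezers and pen were within about 12 mm of their first positions, which is about how far apart the camera readings were at the start. The arm was clear of everything with its force reading near zero.

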